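# Stack the drained serving boards in the sprung holder

## Robot

A 6-joint arm with a two-finger parallel gripper is mounted at the origin on a cart in front of the work surface, level with it; the furniture and walls round the work are solid. World frame = base frame: x ahead of the robot, y to its left, z up, the work surface at z = 0. Lengths are in m, angles in rad, forces in N, time in s.
With the tool pointing down it reaches from about 0.3 to 0.875 m from the base axis. Payload 6.4 kg.
Tool frame: the origin (TCP) lies at the very end of the fingers, on their centre line; the grasp point (between the pads) lies pinch_z behind it (pinch_z is the distance from the TCP to the grasp point, in m); z points along the fingers, y is the line along which they close (so a half turn about z gives the same grasp; the last joint's range is limited). The gripper opens to 88 mm and grips with 3 to 60 N. Pads are 18 mm wide; open, the fingers measure 123 mm over their backs; the gripper's body (75 mm by 187 mm) begins 45 mm behind the grasp point.
Start: joints at [0.897, 0.181, 1.607, -0, 1.354, -0.206], TCP at [0.259, 0.513, 0.239] pointing down, gripper open.
Joint ranges: [-2.99, 2.99], [-0.89, 2.07], [0.3, 2.58], [-1.14, 4.28], [0, 2.63], [-3.12, 3.12]. Speed limits (rad/s): [2.57, 2.57, 3.01, 3.14, 3.14, 3.14].

## Interface

Orientations are given as a rotation vector (axis times angle).
In Python, from bench import sense, read_camera, camera_model, finish_job, search_frame, trace, pinch_z gives the robot as it stands.
- The arm moves only by the tool apply_moves, never from a script. Its argument "plan" is a list of rows, each an object with "grip": the opening, from 0 (shut) to 1 (fully open); "xyz": the shift along the tool's x, y, z scaled (see below), a list of three; "twist": the turn about the tool's z scaled (see below). In form: [{"grip": grip, "xyz": [dx, dy, dz], "twist": twist}, ...]. A call has 1 to 12 rows; each row shifts and turns the commanded pose from where the row before left it, along the tool's axes as they then stand; what a row does not reach is not made up. The controller multiplies each number of a shift by 0.025 m and each number of a turn by 90 degrees. A row lasts 1/12 s, in which the tool goes at most 41.7 mm and 7.16 degrees, less where a joint would pass 70% of its speed; a pose out of reach is approached as far as the arm can. A call with a number of a shift or a turn outside -1 to 1 is refused whole. A call with a gripper value outside its range is refused whole. The fingers move at their own pace and stop on an object; the grip force is fixed at half the most. Time passes only in rows, so rows that do not move let the fingers close. It gives the time, the measured TCP pose, the force, the opening and the grip force at its end, in the units of the state.
- sense(): the state, without advancing time (a new reading comes with each control period).
- read_camera(name): name is "side" or "top" or "wrist"; returns (picture, depth): 420x560x3 uint8, blue, green, red; 420x560 float32, m along the optical axis (not along the pixel's ray), 0 where there is no reading.
- camera_model(name): a dict with "fx", "fy", "cx", "cy" (pixels), "eye" and "attitude" of the camera in the world; the wrist camera has in their place "hand_eye" (4x4, takes a point from camera to tool coordinates, whose origin is the TCP and whose axes are the flange's). Camera axes: x right, y down, z forward; pixel columns grow to the right and rows downward; lengths in m; the calibration is good to about 2 mm. A picture is of the moment at which its call begins: read the wrist's pose just before it. camera_model takes no time and is no camera call.
- finish_job(): hands the job in; it is judged then, once.
Trained networks look in the newest picture that a camera, given by its name, has taken for a name from the list of things; names that differ only in an ending like _2 or _b are one class to them, and where a whole thing is asked for, a point or a joint stands for the part that bears it (a point fixed in the world has none). Each returns a list of dicts, best first, with "score" (0 to 1); they miss things now and then, are a little off and sometimes report something else, mostly with a low value. They report only what shows in the picture. A call takes as long as a camera call.
- search_frame(name, camera): "extent" ([left, top, right, bottom] as shares, 0 to 1, of the picture: columns of its width, rows of its height, round what is visible of it).
- trace(name, camera): "region" (420x560 bool, what is visible of it) and "extent" ([left, top, right, bottom] as shares, 0 to 1, of the picture: columns of its width, rows of its height, round what is visible of it).
The state is a dict: "time": time; "joint_positions": joint angles; "dq": joint speeds; "joint_torque": joint torques, N m; "tcp_pos": TCP position; "tcp_rot": TCP orientation; "ft_force": force on the tool from outside, world axes, zero at the start; "ft_torque": the same for the moment, N m; "finger_gap": finger opening in m; "finger_force": force on a finger pad.
Only numpy, scipy, OpenCV 4.12 (cv2) and the standard library are available. Lean on these libraries where they do the work, as an engineer would, in place of code of your own. Each camera call takes 0.05 s, during which the arm holds its last target. There are 200 camera calls.

## Task

The two small serving boards leaning in the drainer are dry: stack them flat and square on the one already in the steel holder, all handles at the sprung-gate end, so that the gate can spring back against the pile. The gate leans in over the bay, so a board only goes in if its handle end holds the gate pushed outwards while it is lowered past. Set the boards down rather than dropping them, and leave everything else on the table where it is.

Things in the scene. Friction and masses are not known exactly. Their poses are not given: they have to be found in the camera images.
- holder: steel stacking holder, fixed to the table, base 198 x 94 mm. Origin on the table, under the middle of the length of a squared pile; x along the pile from the sprung gate to the backstop, y across, z up. Boards lie on its base plate 5 mm above the table. A squared board has its slab centre at x = +20 mm, y = 0 and its handle's end at x = -77 mm
- holder_backstop (a point): middle of the top of the holder's backstop: inner face at x = +78 mm in the holder's frame, 46 mm high. Four side guides of the same height have inner faces at y = +-33.5 mm and stand only at x = -36 to -19 and +59 to +76 mm, so the long sides are open to fingers between them. The top 8 mm of backstop and guides flare outwards as lead-in
- gate (a joint): sprung gate at the holder's -x end, a steel plate 46 mm wide, 78 mm long, hinged at x = -87 mm, 9 mm above the table. 0 rad = sprung in, leaning 25 degrees over the bay; grows as it is pushed outwards, upright at 0.436, stop at 0.75. The spring returns it with 2 to 3 N at 55 mm above the table; pressing its top edge down only jams it
- gate_edge (a point): middle of the gate's top edge. At rest it is at x = -54 mm in the holder's frame, 80 mm high: over the handle end of a board let straight down. A level board that is held higher than the backstop (underside at 54 mm) and 38 mm further towards the backstop than its place has its handle's end inside the gate; moved back it pushes the gate out and can be lowered
- drainer: wire rack in a grey drip tray, 240 x 126 mm, fixed. Origin on the table, x towards the high ends of the boards. Two boards lean in it parallel, 75 mm apart along x, rising to +x at 38 degrees from level, each on a foot wire and two tines at y = +-16 mm that end 105 mm up the slope; long edges free. The front board (smaller x) lies over the rear one, so comes first; the front tines overhang the rear one's foot: draw it 50 mm up its slope
- board_0_mid (a point): paddle-shaped wooden serving board, 155 x 62 x 14 mm, 0.1 kg: slab 115 long and 62 wide, then a handle 40 long and 26 wide with a hanging hole; both faces alike. Lies in the holder already, handle at the gate. Point: centre of its slab, half-way through the thickness; x along the board away from the handle, y across, z square to the face, upwards
- board_1_mid (a point): paddle-shaped wooden serving board, 155 x 62 x 14 mm, 0.1 kg: slab 115 long and 62 wide, then a handle 40 long and 26 wide with a hanging hole; both faces alike. Leans handle up in the front or rear place. Point: centre of its slab, half-way through the thickness; x along the board away from the handle, y across, z square to the face, upwards
- board_2_mid (a point): paddle-shaped wooden serving board, 155 x 62 x 14 mm, 0.1 kg: slab 115 long and 62 wide, then a handle 40 long and 26 wide with a hanging hole; both faces alike. Leans handle down in the front or rear place. Point: centre of its slab, half-way through the thickness; x along the board away from the handle, y across, z square to the face, upwards
- tumbler: clear tinted plastic drinking tumbler, 66 mm across, 99 mm tall, standing. Not part of the job. Origin at the centre of its underside
- dip_cup: small white dip cup with pale sauce, 65 mm across, 37 mm tall. Not part of the job. Origin at the centre of its underside
- marker: felt marker lying flat, 13 mm thick, 130 mm long. Not part of the job. Origin at the centre of its underside
- timer: white kitchen timer standing on its edge, 22 x 64 x 62 mm. Not part of the job. Origin at the centre of its underside
- shaker: dark shaker with steel cap, 42 mm across, 84 mm tall. Not part of the job. Origin at the centre of its underside
- brush: pastry brush lying flat, 196 mm long, 23 mm high. Not part of the job. Origin at the centre of its underside
- board_0: the same board 0; origin at the middle of its 155 mm length, on its underside face; axes as the slab point's
- board_1: the same board 1; origin at the middle of its 155 mm length, on its underside face; axes as the slab point's
- board_2: the same board 2; origin at the middle of its 155 mm length, on its underside face; axes as the slab point's

How it is judged:
By the outcome, as a careful person would: the job done as asked, in the order asked, and still so for the second after the job is handed in, with the robot touching nothing.
It also fails if it takes over 64 s, if anything falls off the work surface, if the arm or the gripper's body presses on something with over 40 N, if the wrist force passes 120 N, or if a joint passes its speed limit or range.

## Working session

There is one attempt and no reset: what is moved stays moved. The work goes in short steps, Python scripts to look and compute and a tool call to move; the robot and the scene stay as the last step left them, time stands still between calls to the robot, and variables do not carry over. Pictures are saved under pics/ and viewed, at most 10 in all, crops included, and the job is handed in when it is done.

Besides the shell and the picture viewer there is one more tool, called after ">>>" by a JSON object that holds its "api" and its "payload", one argument or row to a line. apply_moves: Moves the arm, as the interface text tells. Its arguments: {"type":"object","properties":{"plan":{"type":"array"}},"required":["plan"]}

```bash
ls; mkdir -p pics; cat > h.py <<'E'
import numpy as np,cv2
from bench import *
from scipy.spatial.transform import Rotation as R
def cam(name):
    m=camera_model(name)
    if 'eye' in m:
        a=np.array(m['attitude'])
        Rm=a if a.shape==(3,3) else R.from_rotvec(a).as_matrix()
        return m,Rm,np.array(m['eye'])
    s=sense();T=np.eye(4);T[:3,:3]=R.from_rotvec(s['tcp_rot']).as_matrix();T[:3,3]=s['tcp_pos']
    T=T@np.array(m['hand_eye']);return m,T[:3,:3],T[:3,3]
def cloud(name):
    m,Rm,e=cam(name);p,d=read_camera(name)
    v,u=np.mgrid[:420,:560]
    c=np.stack([(u-m['cx'])/m['fx']*d,(v-m['cy'])/m['fy']*d,d],-1)
    W=c@Rm.T+e;W[d==0]=np.nan
    return p,d,W
E
python3 - <<'E'
from h import *
s=sense();print(s['time'],s['tcp_pos'],s['tcp_rot'],pinch_z,s['finger_gap'])
for n in ['side','top','wrist']:
    print(n,camera_model(n))
    p,d,W=cloud(n);cv2.imwrite(f'pics/{n}0.png',p);np.savez(f'{n}0.npz',p=p,W=W)
    for t in ['holder','gate','drainer','board_0','board_1']:
        print(t,[(round(r['score'],2),(np.array(r['extent'])*[560,420,560,420]).round().astype(int).tolist()) for r in search_frame(t,n)][:4])
E
```

```text
pics
0.0 [0.25892202 0.51283233 0.2378394 ] [-7.27865908e-01 -3.05538324e+00  2.39422697e-03] 0.0187 0.08815295753528551
side {'fx': 513.052307897987, 'fy': 513.052307897987, 'cx': 281.5336017869449, 'cy': 202.1578791693975, 'eye': array([-0.0311719 , -0.97304734,  0.47207924]), 'attitude': array([-1.85989088,  0.54144867, -0.38431854])}
holder [(0.72, [224, 172, 269, 225]), (0.71, [267, 249, 384, 326]), (0.56, [311, 266, 369, 307])]
gate [(0.57, [286, 259, 325, 316]), (0.46, [222, 172, 272, 225]), (0.25, [241, 238, 270, 264])]
drainer [(0.6, [187, 199, 290, 240])]
board_0 [(0.92, [224, 171, 268, 224]), (0.77, [308, 266, 369, 305]), (0.71, [211, 165, 245, 217])]
board_1 [(0.92, [224, 171, 268, 224]), (0.77, [308, 266, 369, 305]), (0.71, [211, 165, 245, 217])]
top {'fx': 448.1660676259666, 'fy': 448.1660676259666, 'cx': 276.5842167994568, 'cy': 209.89998159605958, 'eye': array([ 0.44398618, -0.0643717 ,  1.00076493]), 'attitude': array([-2.15564384,  2.20457164, -0.13137213])}
holder [(0.62, [358, 190, 418, 286])]
gate [(0.84, [386, 254, 417, 275])]
drainer [(0.63, [137, 178, 255, 265])]
board_0 [(0.97, [176, 199, 245, 238]), (0.8, [370, 196, 407, 262]), (0.74, [137, 206, 185, 239])]
board_1 [(0.97, [176, 199, 245, 238]), (0.8, [370, 196, 407, 262]), (0.74, [137, 206, 185, 239])]
wrist {'fx': 313.7433458037751, 'fy': 313.7433458037751, 'cx': 280.0850155494274, 'cy': 207.8372957500856, 'hand_eye': array([[ 2.51829522e-04, -9.47205751e-01, -3.20626264e-01,
         8.51608588e-02],
       [ 9.99999833e-01,  7.17968304e-05,  5.73325175e-04,
        -1.46926484e-03],
       [-5.20036954e-04, -3.20626355e-01,  9.47205611e-01,
        -1.46051520e-01],
       [ 0.00000000e+00,  0.00000000e+00,  0.00000000e+00,
         1.00000000e+00]])}
holder []
gate []
drainer [(0.74, [130, 366, 202, 404])]
board_0 []
board_1 []
```

View pics/top0.png

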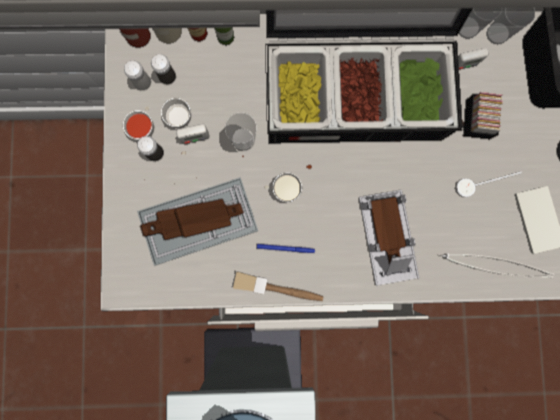

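View pics/side0.png

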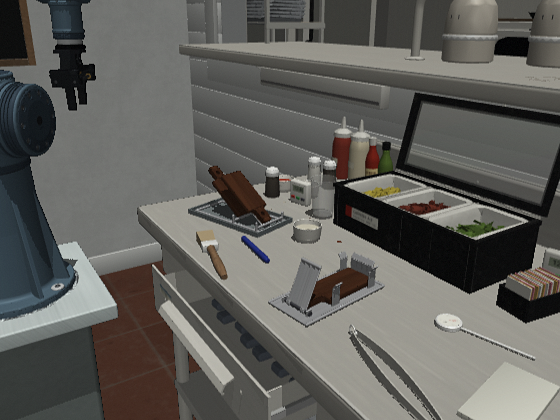

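The top view shows the drainer at (197,220). The front board's low handle points right to (242,210), so it is board_2. The rear board's handle is up at the left (150,228), so it is board_1. The holder is at (388,238) with its gate at the robot end (398,262).

```bash
cat >> h.py <<'E'
def masks(name,thing):
    return [r for r in trace(thing,name) if r['score']>0.4]
def fitboard(W,m,ref=None):
    m=cv2.erode(m.astype(np.uint8),np.ones((2,2)))>0
    P=W[m];P=P[np.isfinite(P).all(1)]
    best=None;rng=np.random.default_rng(0)
    for _ in range(300):
        a=P[rng.choice(len(P),3,False)];n=np.cross(a[1]-a[0],a[2]-a[0]);l=np.linalg.norm(n)
        if l<1e-6: continue
        n/=l;k=abs((P-a[0])@n)<.004
        if best is None or k.sum()>best.sum():best=k
    Q=P[best];c=Q.mean(0);n=np.linalg.svd(Q-c,full_matrices=False)[2][2]
    if n[2]<0:n=-n
    k=abs((P-c)@n)<.005;Q=P[k]
    # level direction & slope direction
    return Q,c,n
E
python3 - <<'E'
from h import *
p,d,W=cloud('top');np.savez('top1.npz',p=p,W=W)
s=sense();Rt=R.from_rotvec(s['tcp_rot']).as_matrix();print('tool axes',Rt.round(3).tolist(),s['time'])
for i,r in enumerate(masks('top','board_0')):
    m=r['region'];Q,c,n=fitboard(W,m)
    print(i,round(r['score'],2),m.sum(),len(Q),'c',c.round(4),'n',n.round(3),'tilt',np.degrees(np.arccos(n[2])).round(1))
    a=np.cross(n,[0,0,1]) if n[2]<.98 else np.array([0,1.,0]);a-=n*(a@n);a/=np.linalg.norm(a);b=np.cross(n,a)
    q=np.stack([(Q-c)@a,(Q-c)@b],1).astype(np.float32)
    np.savez(f'b{i}.npz',Q=Q,c=c,n=n)
    rect=cv2.minAreaRect(q);print(' rect',np.round(rect[0],4),np.round(rect[1],4),round(rect[2],1))
    bp=cv2.boxPoints(rect);print((c+bp[:,:1]*a+bp[:,1:]*b).round(4).tolist())
for t in ['dip_cup','marker','tumbler','brush','timer','shaker']:
    for r in masks('top',t)[:1]:
        P=W[r['region']];print(t,round(r['score'],2),np.nanpercentile(P,[2,98],axis=0).round(3).tolist())
E
python3 - <<'E'
import numpy as np,cv2
p=np.load('top0.npz')['p']
a=cv2.resize(p[170:290,120:270],None,fx=4,fy=4,interpolation=2)[:480]
b=cv2.resize(p[180:300,345:395+40],None,fx=4,fy=4,interpolation=2)
o=np.hstack([cv2.resize(a,(450,360)),cv2.resize(b,(270,360))]);cv2.imwrite('pics/crop0.png',o)
E
```

```text
tool axes [[-0.893, 0.451, 0.0], [0.451, 0.893, 0.0], [-0.0, 0.0, -1.0]] 0.95
0 0.73 1784 1556 c [0.526  0.0589 0.0782] n [ 0.179 -0.589  0.788] tilt 38.0
 rect [-0.0003  0.0155] [0.1568 0.0601] 89.9
[[0.5407, 0.1152, 0.1169], [0.4832, 0.0978, 0.117], [0.519, -0.0205, 0.0204], [0.5765, -0.0031, 0.0204]]
1 0.67 1493 1382 c [ 0.5009 -0.3316  0.0185] n [ 0.    -0.006  1.   ] tilt 0.3
 rect [-0.001   0.0058] [0.062  0.1308] 10.3
[[0.4362, -0.3747, 0.0183], [0.5649, -0.3514, 0.0184], [0.5538, -0.2904, 0.0188], [0.4252, -0.3138, 0.0187]]
2 0.62 794 686 c [0.5084 0.1449 0.0876] n [ 0.166 -0.589  0.791] tilt 37.7
 rect [-0.0004 -0.007 ] [0.0581 0.0784] 1.6
[[0.5445, 0.1293, 0.0684], [0.5255, 0.1884, 0.1163], [0.4699, 0.1714, 0.1153], [0.4889, 0.1123, 0.0674]]
dip_cup 0.78 [[0.562, -0.138, 0.021], [0.619, -0.08, 0.038]]
marker 0.52 [[0.45, -0.16, 0.007], [0.468, -0.043, 0.015]]
tumbler 0.61 [[0.676, -0.043, 0.004], [0.737, 0.016, 0.1]]
brush 0.76 [[0.346, -0.174, -0.001], [0.406, 0.008, 0.024]]
timer 0.86 [[0.698, 0.063, 0.003], [0.726, 0.123, 0.065]]
shaker 0.83 [[0.661, 0.166, 0.004], [0.712, 0.203, 0.085]]
```

View pics/crop0.png

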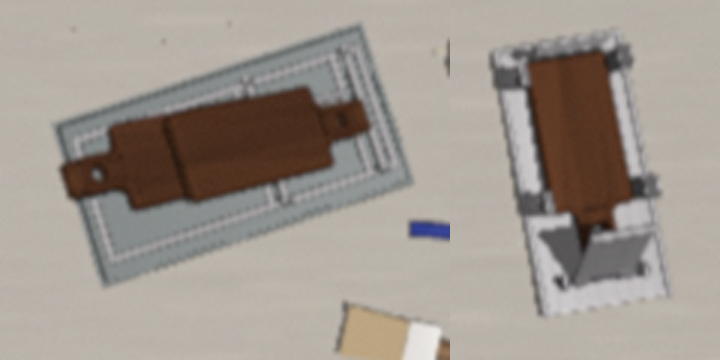

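>>> {"api": "apply_moves", "payload": {
  "plan": [
    {"grip": 1,"xyz": [0,0,0],"twist": 0.0735},
    {"grip": 1,"xyz": [0,0,0],"twist": 0.0735},
    {"grip": 1,"xyz": [0,0,0],"twist": 0.0735},
    {"grip": 1,"xyz": [0,0,0],"twist": 0.0735},
    {"grip": 1,"xyz": [0,0,0],"twist": 0.0735},
    {"grip": 1,"xyz": [0,0,0],"twist": 0.0735},
    {"grip": 1,"xyz": [0,0,0],"twist": 0.0735},
    {"grip": 1,"xyz": [-0.8,0.2,0],"twist": 0},
    {"grip": 1,"xyz": [-0.8,0.2,0],"twist": 0},
    {"grip": 1,"xyz": [-0.8,0.2,0],"twist": 0},
    {"grip": 1,"xyz": [-0.8,0.2,0],"twist": 0},
    {"grip": 1,"xyz": [-0.8,0.2,0],"twist": 0}
  ]
}}

```text
time: 2.3
tcp_pos: [0.3126, 0.424, 0.2388]
tcp_rot: [1.871, 2.524, 0.0]
ft_force: [0.1, -0.1, 0.1]
finger_gap: 0.0882
finger_force: 0.0
```

>>> {"api": "apply_moves", "payload": {
  "plan": [
    {"grip": 1,"xyz": [-0.9,0.2,0],"twist": 0},
    {"grip": 1,"xyz": [-0.9,0.2,0],"twist": 0},
    {"grip": 1,"xyz": [-0.9,0.2,0],"twist": 0},
    {"grip": 1,"xyz": [-0.9,0.2,0],"twist": 0},
    {"grip": 1,"xyz": [-0.9,0.2,0],"twist": 0},
    {"grip": 1,"xyz": [-0.9,0.2,0],"twist": 0},
    {"grip": 1,"xyz": [-0.9,0.2,0],"twist": 0},
    {"grip": 1,"xyz": [-0.9,0.2,0],"twist": 0},
    {"grip": 1,"xyz": [-0.9,0.2,0],"twist": 0},
    {"grip": 1,"xyz": [-0.9,0.2,0],"twist": 0},
    {"grip": 1,"xyz": [-0.9,0.2,0],"twist": 0},
    {"grip": 1,"xyz": [0,0,0],"twist": 0}
  ]
}}

```text
time: 3.3
tcp_pos: [0.4385, 0.2013, 0.2389]
tcp_rot: [1.874, 2.519, -0.0]
ft_force: [-0.1, -0.9, 0.9]
finger_gap: 0.0881
finger_force: 0.0
```

```bash
cat >> h.py <<'E'
def go(x,y,z,yang=None):
    "needed tool shift (units) to TCP target; yang = wanted tool-y angle deg"
    s=sense();Rt=R.from_rotvec(s['tcp_rot']).as_matrix();p=np.array(s['tcp_pos'])
    ya=np.degrees(np.arctan2(Rt[1,1],Rt[0,1]))
    tw=0
    if yang is not None:
        dl=(yang-ya+180)%360-180;tw=-dl/90;Rt=Rt@R.from_rotvec([0,0,-np.radians(dl)]).as_matrix()
    print('t',round(s['time'],2),'pos',p.round(4),'yang',ya.round(2),'j6',round(s['joint_positions'][5],2),'gap',round(s['finger_gap'],4),'F',np.round(s['ft_force'],1),'ff',np.round(s['finger_force'],1))
    print('twist units',round(tw,4),'then shift units',(Rt.T@(np.array([x,y,z])-p)/.025).round(3))
E
python3 - <<'E'
from h import *
go(.526,.0602,.062,16.9)
p,d,W=cloud('wrist');cv2.imwrite('pics/w1.png',p)
for i,r in enumerate(masks('wrist','board_0')):
    m=r['region'];Q,c,n=fitboard(W,m)
    a=np.cross(n,[0,0,1]);a/=np.linalg.norm(a);b=np.cross(n,a)
    q=np.stack([(Q-c)@a,(Q-c)@b],1).astype(np.float32);rect=cv2.minAreaRect(q);bp=cv2.boxPoints(rect)
    print(i,round(r['score'],2),'tilt',np.degrees(np.arccos(n[2])).round(1),np.round(rect[1],4),(c+bp[:,:1]*a+bp[:,1:]*b).round(4).tolist())
E
```

```text
t 3.3 pos [0.4385 0.2013 0.2389] yang 16.71 j6 -0.11 gap 0.0881 F [-0.1 -0.9  0.9] ff 0.0
twist units -0.0021 then shift units [-6.406  1.703  7.087]
0 0.81 tilt 35.6 [0.0899 0.0614] [[0.5393, 0.1167, 0.115], [0.4806, 0.0988, 0.1159], [0.5012, 0.0287, 0.0635], [0.56, 0.0466, 0.0627]]
1 0.6 tilt 37.2 [0.0599 0.1525] [[0.5612, 0.0734, 0.0233], [0.5258, 0.1895, 0.1156], [0.4685, 0.1721, 0.1155], [0.5039, 0.056, 0.0232]]
```

>>> {"api": "apply_moves", "payload": {
  "plan": [
    {"grip": 1,"xyz": [-0.8,0.2,0],"twist": 0},
    {"grip": 1,"xyz": [-0.8,0.2,0],"twist": 0},
    {"grip": 1,"xyz": [-0.8,0.2,0],"twist": 0},
    {"grip": 1,"xyz": [-0.8,0.2,0],"twist": 0},
    {"grip": 1,"xyz": [-0.8,0.2,0.2],"twist": 0},
    {"grip": 1,"xyz": [-0.8,0.2,0.4],"twist": 0},
    {"grip": 1,"xyz": [-0.8,0.2,0.6],"twist": 0},
    {"grip": 1,"xyz": [-0.8,0.25,0.8],"twist": 0},
    {"grip": 1,"xyz": [0,0,0.8],"twist": 0},
    {"grip": 1,"xyz": [0,0,0.8],"twist": 0},
    {"grip": 1,"xyz": [0,0,0.6],"twist": 0},
    {"grip": 1,"xyz": [0,0,0],"twist": 0}
  ]
}}

```text
time: 4.4
tcp_pos: [0.52, 0.0643, 0.1303]
tcp_rot: [-1.866, -2.52, 0.005]
ft_force: [-0.4, 0.8, -0.3]
finger_gap: 0.0878
finger_force: 0.0
```

```bash
python3 - <<'E'
from h import *
go(.5252,.0602,.062,16.9)
p,d=read_camera('side');cv2.imwrite('pics/s1.png',cv2.resize(p[110:270,150:330],None,fx=3,fy=3))
E
```

```text
t 4.4 pos [0.52   0.0643 0.1303] yang 16.95 j6 -0.4 gap 0.0878 F [-0.4  0.8 -0.3] ff 0.0
twist units 0.0005 then shift units [-0.225  0.166  2.731]
```

View pics/s1.png

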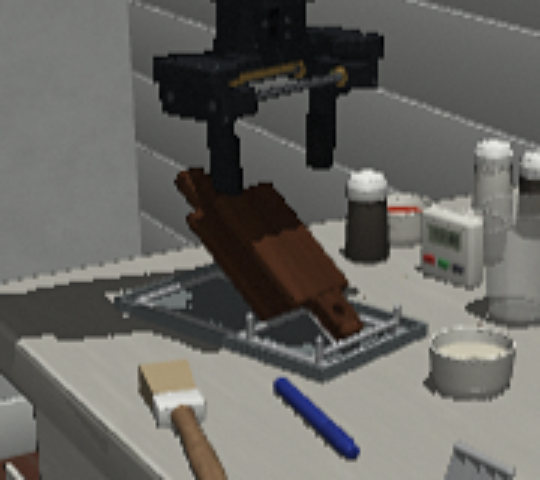

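The crop shows the open fingers straddling the front board's slab, clear of its long edges. I'll descend, close, then check the grip.

>>> {"api": "apply_moves", "payload": {
  "plan": [
    {"grip": 1,"xyz": [-0.2,0.17,0.4],"twist": 0},
    {"grip": 1,"xyz": [0,0,0.7],"twist": 0},
    {"grip": 1,"xyz": [0,0,0.7],"twist": 0},
    {"grip": 1,"xyz": [0,0,0.6],"twist": 0},
    {"grip": 1,"xyz": [0,0,0.33],"twist": 0},
    {"grip": 1,"xyz": [0,0,0],"twist": 0},
    {"grip": 0.6,"xyz": [0,0,0],"twist": 0},
    {"grip": 0.5,"xyz": [0,0,0],"twist": 0},
    {"grip": 0.5,"xyz": [0,0,0],"twist": 0},
    {"grip": 0.5,"xyz": [0,0,0],"twist": 0},
    {"grip": 0.5,"xyz": [0,0,0],"twist": 0},
    {"grip": 0.5,"xyz": [0,0,0],"twist": 0}
  ]
}}

```text
time: 5.45
tcp_pos: [0.5289, 0.0593, 0.0663]
tcp_rot: [1.87, 2.523, 0.001]
ft_force: [-1.5, -0.3, 4.1]
finger_gap: 0.0618
finger_force: 29.9
```

>>> {"api": "apply_moves", "payload": {
  "plan": [
    {"grip": 0.5,"xyz": [0,0,-0.4],"twist": 0},
    {"grip": 0.5,"xyz": [0,0,-0.6],"twist": 0},
    {"grip": 0.5,"xyz": [0,0,-0.8],"twist": 0},
    {"grip": 0.5,"xyz": [0,0,-0.8],"twist": 0},
    {"grip": 0.5,"xyz": [0,0,-0.8],"twist": 0},
    {"grip": 0.5,"xyz": [0,0,-0.6],"twist": 0},
    {"grip": 0.5,"xyz": [0,0,-0.3],"twist": 0}
  ]
}}

```text
time: 6.03
tcp_pos: [0.5293, 0.0592, 0.1757]
tcp_rot: [1.869, 2.521, 0.003]
ft_force: [0.6, -0.5, -0.9]
finger_gap: 0.0616
finger_force: 29.9
```

```bash
cat >> h.py <<'E'
def boards(camn):
    p,d,W=cloud(camn)
    for i,r in enumerate(masks(camn,'board_0')):
        m=r['region']
        if m.sum()<60: continue
        Q,c,n=fitboard(W,m);a=np.cross(n,[.3,.1,1]);a/=np.linalg.norm(a);b=np.cross(n,a)
        q=np.stack([(Q-c)@a,(Q-c)@b],1).astype(np.float32);rect=cv2.minAreaRect(q);bp=cv2.boxPoints(rect)
        print(camn,i,round(r['score'],2),m.sum(),'tilt',np.degrees(np.arccos(min(1,n[2]))).round(1),'n',n.round(3),np.round(rect[1],4),(c+bp[:,:1]*a+bp[:,1:]*b).round(4).tolist())
    return p
E
python3 - <<'E'
from h import *
go(.5252,.0602,.2,-79.7)
boards('top');p=boards('wrist');cv2.imwrite('pics/w2.png',p)
E
```

```text
t 6.03 pos [0.5293 0.0592 0.1757] yang 16.89 j6 -0.41 gap 0.0616 F [ 0.6 -0.5 -0.9] ff 29.9
twist units 1.0733 then shift units [-0.15  -0.066 -0.972]
top 0 0.81 459 tilt 36.9 n [ 0.115 -0.589  0.8  ] [0.0312 0.0784] [[0.507, 0.1188, 0.0691], [0.5213, 0.1818, 0.1135], [0.4908, 0.1843, 0.1197], [0.4765, 0.1213, 0.0753]]
top 1 0.75 415 tilt 38.5 n [ 0.177 -0.596  0.783] [0.0384 0.0673] [[0.5724, 0.0053, 0.1369], [0.5341, 0.0449, 0.1757], [0.5033, 0.0239, 0.1667], [0.5416, -0.0157, 0.1279]]
top 2 0.56 1507 tilt 0.1 n [-0.001 -0.002  1.   ] [0.1363 0.06  ] [[0.5651, -0.3519, 0.0186], [0.5562, -0.2926, 0.0187], [0.4215, -0.3129, 0.0186], [0.4304, -0.3722, 0.0185]]
wrist 0 0.96 10617 tilt 37.7 n [ 0.188 -0.582  0.791] [0.0609 0.1544] [[0.5637, 0.0731, 0.022], [0.5267, 0.1895, 0.1165], [0.4687, 0.171, 0.1166], [0.5057, 0.0546, 0.0221]]
wrist 1 0.69 18564 tilt 36.7 n [ 0.174 -0.572  0.802] [0.0612 0.1537] [[0.5777, -0.002, 0.1322], [0.5433, 0.1163, 0.2241], [0.4846, 0.099, 0.2245], [0.519, -0.0193, 0.1326]]
```

>>> {"api": "apply_moves", "payload": {
  "plan": [
    {"grip": 0.5,"xyz": [0,0,-0.25],"twist": 0.0767},
    {"grip": 0.5,"xyz": [0,0,-0.25],"twist": 0.0767},
    {"grip": 0.5,"xyz": [0,0,-0.25],"twist": 0.0767},
    {"grip": 0.5,"xyz": [0,0,-0.25],"twist": 0.0767},
    {"grip": 0.5,"xyz": [0,0,0],"twist": 0.0767},
    {"grip": 0.5,"xyz": [0,0,0],"twist": 0.0767},
    {"grip": 0.5,"xyz": [0,0,0],"twist": 0.0767},
    {"grip": 0.5,"xyz": [0,0,0],"twist": 0.0767},
    {"grip": 0.5,"xyz": [0,0,0],"twist": 0.0767},
    {"grip": 0.5,"xyz": [0,0,0],"twist": 0.0767},
    {"grip": 0.5,"xyz": [0,0,0],"twist": 0.0767},
    {"grip": 0.5,"xyz": [0,0,0],"twist": 0.0767}
  ]
}}

```text
time: 7.23
tcp_pos: [0.5272, 0.0594, 0.1961]
tcp_rot: [-3.074, -0.645, 0.005]
ft_force: [-0.4, 0.3, -1.2]
finger_gap: 0.0617
finger_force: 29.9
```

>>> {"api": "apply_moves", "payload": {
  "plan": [
    {"grip": 0.5,"xyz": [0,0,0],"twist": 0.0767},
    {"grip": 0.5,"xyz": [0,0,0],"twist": 0.0767},
    {"grip": 0.5,"xyz": [0,0,0],"twist": 0}
  ]
}}

```text
time: 7.48
tcp_pos: [0.5273, 0.0594, 0.1962]
tcp_rot: [-3.129, -0.274, 0.005]
ft_force: [-0.3, -0.2, -0.5]
finger_gap: 0.062
finger_force: 29.9
```

```bash
python3 - <<'E'
from h import *
go(.51,-.215,.07,-79.7)
E
```

```text
t 7.48 pos [0.5273 0.0594 0.1962] yang -80.0 j6 1.28 gap 0.062 F [-0.3 -0.2 -0.5] ff 29.9
twist units -0.0034 then shift units [-2.628 10.678  5.048]
```

>>> {"api": "apply_moves", "payload": {
  "plan": [
    {"grip": 0.5,"xyz": [-0.2,0.6,0],"twist": 0},
    {"grip": 0.5,"xyz": [-0.22,0.9,0],"twist": 0},
    {"grip": 0.5,"xyz": [-0.22,0.95,0],"twist": 0},
    {"grip": 0.5,"xyz": [-0.22,0.95,0],"twist": 0},
    {"grip": 0.5,"xyz": [-0.22,0.95,0],"twist": 0},
    {"grip": 0.5,"xyz": [-0.22,0.95,0],"twist": 0},
    {"grip": 0.5,"xyz": [-0.22,0.95,0],"twist": 0},
    {"grip": 0.5,"xyz": [-0.22,0.95,0],"twist": 0},
    {"grip": 0.5,"xyz": [-0.22,0.95,0.3],"twist": 0},
    {"grip": 0.5,"xyz": [-0.22,0.95,0.5],"twist": 0},
    {"grip": 0.5,"xyz": [-0.22,0.9,0.8],"twist": 0},
    {"grip": 0.5,"xyz": [-0.22,0.68,0.8],"twist": 0}
  ]
}}

```text
time: 8.48
tcp_pos: [0.5111, -0.2169, 0.1369]
tcp_rot: [3.128, 0.286, 0.0]
ft_force: [-0.0, -1.6, -1.4]
finger_gap: 0.0617
finger_force: 29.9
```

>>> {"api": "apply_moves", "payload": {
  "plan": [
    {"grip": 0.5,"xyz": [0,0,0.8],"twist": 0},
    {"grip": 0.5,"xyz": [0,0,0.8],"twist": 0},
    {"grip": 0.5,"xyz": [0,0,0.5],"twist": 0},
    {"grip": 0.5,"xyz": [0,0,0],"twist": 0}
  ]
}}

```text
time: 8.82
tcp_pos: [0.5088, -0.2135, 0.0816]
tcp_rot: [-3.124, -0.284, 0.009]
ft_force: [-0.1, 0.5, -0.8]
finger_gap: 0.0615
finger_force: 29.9
```

```bash
python3 - <<'E'
from h import *
go(.51,-.215,.004,-79.7)
p,d=read_camera('side');cv2.imwrite('pics/s2.png',cv2.resize(p[120:340,200:420],None,fx=2.5,fy=2.5))
E
```

```text
t 8.82 pos [ 0.5088 -0.2135  0.0816] yang -79.62 j6 0.78 gap 0.0615 F [-0.1  0.5 -0.8] ff 29.9
twist units 0.0009 then shift units [0.051 0.084 3.104]
```

View pics/s2.png

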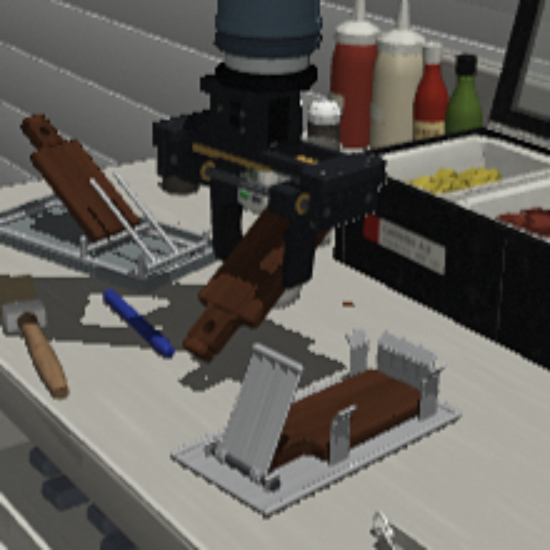

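>>> {"api": "apply_moves", "payload": {
  "plan": [
    {"grip": 0.5,"xyz": [0,0,0.4],"twist": 0},
    {"grip": 0.5,"xyz": [0,0,0.3],"twist": 0},
    {"grip": 0.5,"xyz": [0,0,0.3],"twist": 0},
    {"grip": 0.5,"xyz": [0,0,0.25],"twist": 0},
    {"grip": 0.5,"xyz": [0,0,0.25],"twist": 0},
    {"grip": 0.5,"xyz": [0,0,0.25],"twist": 0}
  ]
}}

```text
time: 9.37
tcp_pos: [0.5126, -0.2156, 0.0423]
tcp_rot: [3.127, 0.281, 0.004]
ft_force: [2.5, 0.8, 4.4]
finger_gap: 0.0617
finger_force: 30.0
```

```bash
python3 - <<'E'
from h import *
go(.51,-.215,.004,-79.7)
boards('wrist')
E
```

```text
t 9.37 pos [ 0.5126 -0.2156  0.0423] yang -79.74 j6 0.78 gap 0.0617 F [2.5 0.8 4.4] ff 30.0
twist units -0.0004 then shift units [-0.103 -0.047  1.531]
wrist 0 0.67 8222 tilt 1.2 n [-0.01   0.019  1.   ] [0.0739 0.0625] [[0.5667, -0.3545, 0.0196], [0.5575, -0.2927, 0.0183], [0.4845, -0.3036, 0.0178], [0.4937, -0.3654, 0.019]]
wrist 1 0.63 21879 tilt 26.5 n [-0.438 -0.083  0.895] [0.1179 0.0605] [[0.5729, -0.2366, 0.0828], [0.5619, -0.1771, 0.0829], [0.4581, -0.1962, 0.0304], [0.4691, -0.2557, 0.0303]]
```

>>> {"api": "apply_moves", "payload": {
  "plan": [
    {"grip": 0.5,"xyz": [0,0,0.25],"twist": 0},
    {"grip": 0.5,"xyz": [0,0,0.25],"twist": 0},
    {"grip": 0.5,"xyz": [0,0,0.25],"twist": 0},
    {"grip": 0.5,"xyz": [0,0,0.25],"twist": 0},
    {"grip": 0.5,"xyz": [0,0,0.2],"twist": 0},
    {"grip": 0.5,"xyz": [0,0,0.2],"twist": 0},
    {"grip": 0.5,"xyz": [0,0,0],"twist": 0}
  ]
}}

```text
time: 10.05
tcp_pos: [0.5103, -0.2146, 0.0052]
tcp_rot: [-3.128, -0.281, 0.003]
ft_force: [-0.9, -0.4, 0.3]
finger_gap: 0.0616
finger_force: 30.0
```

```bash
python3 - <<'E'
from h import *
go(.51,-.215,.003,-79.7)
boards('wrist')
E
```

```text
t 10.05 pos [ 0.5103 -0.2146  0.0052] yang -79.75 j6 0.78 gap 0.0616 F [-0.9 -0.4  0.3] ff 30.0
twist units -0.0005 then shift units [-0.017  0.015  0.09 ]
wrist 0 0.81 25597 tilt 2.2 n [-0.037 -0.011  0.999] [0.1438 0.062 ] [[0.5787, -0.2343, 0.02], [0.5676, -0.1733, 0.0202], [0.4262, -0.1991, 0.0147], [0.4374, -0.2601, 0.0144]]
wrist 1 0.66 5570 tilt 2.7 n [-0.019  0.044  0.999] [0.0408 0.056 ] [[0.5545, -0.3495, 0.0201], [0.5586, -0.2938, 0.0178], [0.518, -0.2908, 0.0169], [0.5139, -0.3466, 0.0192]]
```

>>> {"api": "apply_moves", "payload": {
  "plan": [
    {"grip": 0.8,"xyz": [0,0,0],"twist": 0},
    {"grip": 0.8,"xyz": [0,0,0],"twist": 0},
    {"grip": 0.8,"xyz": [0,0,0],"twist": 0},
    {"grip": 0.8,"xyz": [0,0,0.1],"twist": 0},
    {"grip": 0.8,"xyz": [0,0,0],"twist": 0},
    {"grip": 0.5,"xyz": [0,0,0],"twist": 0},
    {"grip": 0.5,"xyz": [0,0,0],"twist": 0},
    {"grip": 0.5,"xyz": [0,0,0],"twist": 0},
    {"grip": 0.5,"xyz": [0,0,0],"twist": 0},
    {"grip": 0.5,"xyz": [0,0,0],"twist": 0}
  ]
}}

```text
time: 10.98
tcp_pos: [0.5112, -0.215, 0.0041]
tcp_rot: [-3.129, -0.281, 0.0]
ft_force: [0.3, 0.0, -1.1]
finger_gap: 0.0621
finger_force: 30.0
```

```bash
python3 - <<'E'
from h import *
go(.51,-.215,.003,-79.7)
boards('wrist')
E
```

```text
t 10.98 pos [ 0.5112 -0.215   0.0041] yang -79.75 j6 0.78 gap 0.0621 F [ 0.3  0.  -1.1] ff 30.0
twist units -0.0006 then shift units [-0.049 -0.01   0.046]
wrist 0 0.78 5347 tilt 2.8 n [-0.02   0.044  0.999] [0.0394 0.0549] [[0.5542, -0.3488, 0.0201], [0.5586, -0.294, 0.0178], [0.5193, -0.2909, 0.0168], [0.5149, -0.3456, 0.0192]]
wrist 1 0.68 11101 tilt 1.2 n [-0.017 -0.011  1.   ] [0.1328 0.0709] [[0.579, -0.3419, 0.0059], [0.5684, -0.2718, 0.0065], [0.4371, -0.2918, 0.004], [0.4477, -0.3618, 0.0034]]
```

>>> {"api": "apply_moves", "payload": {
  "plan": [
    {"grip": 0.5,"xyz": [0,0,-0.3],"twist": 0},
    {"grip": 0.5,"xyz": [0,0,-0.7],"twist": 0},
    {"grip": 0.5,"xyz": [0,0,-0.9],"twist": 0},
    {"grip": 0.5,"xyz": [0,0,-0.9],"twist": 0},
    {"grip": 0.5,"xyz": [0,0,-0.9],"twist": 0},
    {"grip": 0.5,"xyz": [0,0,-0.9],"twist": 0},
    {"grip": 0.5,"xyz": [0,0,-0.4],"twist": 0},
    {"grip": 0.5,"xyz": [0,0,0],"twist": 0}
  ]
}}

```text
time: 11.75
tcp_pos: [0.5131, -0.2162, 0.1324]
tcp_rot: [3.125, 0.28, 0.007]
ft_force: [-0.2, -1.0, -1.7]
finger_gap: 0.0618
finger_force: 30.0
```

```bash
python3 - <<'E'
from h import *
s=sense();print(s['tcp_pos'],s['finger_gap'])
boards('wrist')
def ana(W,tag):
    P=W.reshape(-1,3);P=P[np.isfinite(P).all(1)]
    o=np.array([.4831,-.3348]);
    near=(np.hypot(*(P[:,:2]-o).T)<.14);P=P[near]
    b=P[(P[:,2]>.0035)&(P[:,2]<.0075)]
    r=cv2.minAreaRect(b[:,:2].astype(np.float32));print(tag,'base',len(b),np.round(r[0],4),np.round(r[1],4),round(r[2],2))
    bd=P[(P[:,2]>.016)&(P[:,2]<.0215)];
    for ang in (10.3,9.5,9):
        t=np.radians(ang);L=(P[:,:2]-o)@np.array([[np.cos(t),-np.sin(t)],[np.sin(t),np.cos(t)]])
        z=P[:,2]
        q=L[(z>.015)&(z<.022)&(abs(L[:,1])<.05)];print(ang,'board xmax',np.percentile(q[:,0],[99]).round(4),'y in slab',np.percentile(q[(q[:,0]>-.015)&(q[:,0]<.055)][:,1],[1,99]).round(4), 'ymid near/far',[np.round(np.mean(np.percentile(q[(abs(q[:,0]-k)<.008)][:,1],[3,97])),4) for k in(-.008,.045)])
        bq=L[(z>.0035)&(z<.0075)];print('   base x',np.percentile(bq[:,0],[.5,99.5]).round(4),'y',np.percentile(bq[:,1],[.5,99.5]).round(4),'edge y-mid near/far',[np.round(np.percentile(bq[abs(bq[:,0]-k)<.012][:,1],[3,97]),4) for k in(-.08,0.02,.09)])
        if ang==10.3:
            h=(z>.036)&(z<.052)&(abs(L[:,1])<.06)&(L[:,0]>-.05);K=L[h]
            bs=K[(abs(K[:,1])<.02)&(K[:,0]>.06)];print('   backstop top',len(bs),bs.mean(0).round(4) if len(bs) else'',np.percentile(bs[:,0],[3,97]).round(4) if len(bs) else '')
            for sx in((-.05,0),(.045,.08)):
              for sg in(1,-1):
                g=K[(K[:,0]>sx[0])&(K[:,0]<sx[1])&(sg*K[:,1]>.025)]
                if len(g):print('   guide',sx,sg,len(g),np.percentile(g,[3,97],axis=0).round(4).tolist())
            g=L[(z>.07)&(z<.085)];print('   gate edge',len(g),np.percentile(g,[3,97],axis=0).round(4).tolist() if len(g) else '')
ana(np.load('top1.npz')['W'],'top')
p,d,W=cloud('wrist');ana(W,'wrist');cv2.imwrite('pics/w3.png',p)
E
```

```text
[ 0.51305603 -0.21617035  0.13241897] 0.061777167384233146
wrist 0 0.64 24690 tilt 0.2 n [-0.003  0.001  1.   ] [0.1426 0.0611] [[0.5814, -0.2355, 0.1425], [0.5702, -0.1754, 0.1423], [0.43, -0.2015, 0.1419], [0.4411, -0.2616, 0.142]]
wrist 1 0.61 7676 tilt 0.4 n [-0.001  0.006  1.   ] [0.1311 0.0631] [[0.5658, -0.3563, 0.019], [0.5576, -0.2937, 0.0186], [0.4276, -0.3105, 0.0185], [0.4357, -0.3731, 0.0189]]
top base 1350 [ 0.4834 -0.331 ] [0.2646 0.273 ] 46.76
10.3 board xmax [0.0809] y in slab [-0.0301  0.0305] ymid near/far [np.float64(0.0009), np.float64(-0.0007)]
   base x [-0.1249  0.1258] y [-0.1197  0.1209] edge y-mid near/far [array([-0.0824,  0.0558]), array([-0.1148,  0.1072]), array([-0.0627,  0.075 ])]
   backstop top 79 [ 0.0863 -0.0002] [0.0825 0.0905]
   guide (-0.05, 0) 1 26 [[-0.03, 0.0359], [-0.0133, 0.0435]]
   guide (-0.05, 0) -1 44 [[-0.0325, -0.0396], [-0.016, -0.032]]
   guide (0.045, 0.08) 1 21 [[0.0657, 0.0328], [0.0789, 0.0403]]
   guide (0.045, 0.08) -1 44 [[0.0626, -0.0426], [0.0786, -0.0347]]
   gate edge 83 [[-0.0557, -0.0186], [-0.0475, 0.0252]]
9.5 boar
[... 899 characters left out ...]
0.0227, -0.0391], [-0.0169, -0.0329]]
   guide (0.045, 0.08) 1 169 [[0.0628, 0.0317], [0.0798, 0.0392]]
   guide (0.045, 0.08) -1 463 [[0.0604, -0.0432], [0.0774, -0.0357]]
   gate edge 0 
9.5 board xmax [0.0769] y in slab [-0.0305  0.029 ] ymid near/far [np.float64(-0.0006), np.float64(-0.0008)]
   base x [-0.0898  0.0939] y [-0.0496  0.0498] edge y-mid near/far [array([0.0367, 0.0502]), array([-0.0483,  0.0482]), array([-0.0473,  0.0458])]
9 board xmax [0.0767] y in slab [-0.0303  0.0292] ymid near/far [np.float64(-0.0006), np.float64(-0.0005)]
   base x [-0.0902  0.0937] y [-0.0493  0.0491] edge y-mid near/far [array([0.0359, 0.0495]), array([-0.0481,  0.0483]), array([-0.0465,  0.0465])]
```

View pics/w3.png

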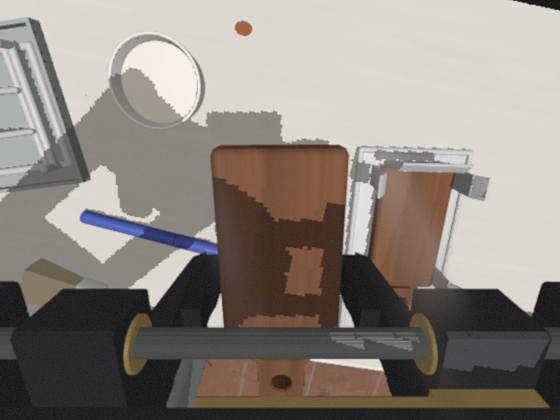

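The picture shows the held board level and straight (end at row 150, columns 213–348) and the holder beside it (backstop around (415,165)). I'll compute the entry and final poses and check the clearance to the black box behind.

```bash
python3 - <<'E'
from h import *
P=np.load('top1.npz')['W'].reshape(-1,3);k=(P[:,1]<-.2)&(P[:,1]>-.45)&(P[:,2]>.06)&(P[:,0]>.57)
print('box',np.percentile(P[k],[1,99],axis=0).round(3))
go(.5388,-.3259,.064,-81.3)
E
```

```text
box [[ 0.693 -0.448  0.062]
 [ 0.916 -0.202  0.347]]
t 11.9 pos [ 0.5106 -0.2146  0.128 ] yang -79.75 j6 0.78 gap 0.0615 F [ 0.6 -0.  -1.1] ff 30.0
twist units 0.0172 then shift units [0.446 4.575 2.554]
```

>>> {"api": "apply_moves", "payload": {
  "plan": [
    {"grip": 0.5,"xyz": [0,0.4,0],"twist": 0.0172},
    {"grip": 0.5,"xyz": [0.06,0.6,0],"twist": 0},
    {"grip": 0.5,"xyz": [0.07,0.7,0],"twist": 0},
    {"grip": 0.5,"xyz": [0.07,0.7,0],"twist": 0},
    {"grip": 0.5,"xyz": [0.07,0.7,0],"twist": 0},
    {"grip": 0.5,"xyz": [0.07,0.7,0],"twist": 0},
    {"grip": 0.5,"xyz": [0.06,0.5,0],"twist": 0},
    {"grip": 0.5,"xyz": [0.05,0.27,0],"twist": 0},
    {"grip": 0.5,"xyz": [0,0,0],"twist": 0},
    {"grip": 0.5,"xyz": [0,0,0],"twist": 0}
  ]
}}

```text
time: 12.73
tcp_pos: [0.5397, -0.3263, 0.1285]
tcp_rot: [-3.132, -0.237, 0.001]
ft_force: [0.0, 0.5, -1.2]
finger_gap: 0.0614
finger_force: 30.0
```

```bash
python3 - <<'E'
from h import *
go(.5388,-.3259,.064,-81.3)
p,d,W=cloud('wrist');np.savez('w4.npz',p=p,W=W);cv2.imwrite('pics/w4.png',p)
m=[r['region'] for r in masks('wrist','board_0')][:2]
for r in m:
    Q,c,n=fitboard(W,r)
    print(c.round(4),n.round(3),r.sum());q=cv2.minAreaRect(Q[:,:2].astype(np.float32));print(np.round(q[0],4),np.round(q[1],4),round(q[2],2),cv2.boxPoints(q).round(4).tolist())
# backstop/guides in frame S, 8.7deg
t=np.radians(8.7);P=W.reshape(-1,3);P=P[np.isfinite(P).all(1)];L=(P[:,:2]-[.5053,-.3311])@np.array([[np.cos(t),-np.sin(t)],[np.sin(t),np.cos(t)]]);z=P[:,2]
k=(z>.03)&(z<.05)&(abs(L[:,1])<.06)&(L[:,0]>0)&(L[:,0]<.1);print(k.sum(),np.percentile(L[k],[2,98],axis=0).round(4))
for sg in(1,-1):
    g=L[k&(sg*L[:,1]>.025)&(L[:,0]<.056)]
    if len(g):print(sg,len(g),np.percentile(g,[3,97],axis=0).round(4).tolist())
E
```

```text
t 12.73 pos [ 0.5397 -0.3263  0.1285] yang -81.33 j6 0.69 gap 0.0614 F [ 0.   0.5 -1.2] ff 30.0
twist units -0.0004 then shift units [-0.031 -0.017  2.58 ]
[ 0.5558 -0.3246  0.1382] [ 0.003 -0.003  1.   ] 24859
[ 0.5324 -0.3285] [0.1424 0.0611] 9.06 [[0.45719999074935913, -0.3095000088214874], [0.4668999910354614, -0.3698999881744385], [0.6075000166893005, -0.3474999964237213], [0.5978999733924866, -0.2870999872684479]]Traceback (most recent call last):
  File "<stdin>", line 10, in <module>
    return _quantile_unchecked(
        a, q, axis, out, overwrite_input, method, keepdims, weights)
    return _ureduce(a,
                    func=_quantile_ureduce_func,
    ...<5 lines>...
                    overwrite_input=overwrite_input,
                    method=method)
    r = func(a, **kwargs)
    result = _quantile(arr,
                       quantiles=q,
    ...<2 lines>...
                       out=out,
                       weights=wgt)
    slices_having_nans = np.isnan(arr[-1, ...])
                                  ~~~^^^^^^^^^
IndexError: index -1 is out of bounds for axis 0 with size 0
```

>>> {"api": "apply_moves", "payload": {
  "plan": [
    {"grip": 0.5,"xyz": [0,0,0.5],"twist": 0},
    {"grip": 0.5,"xyz": [0,0,0.7],"twist": 0},
    {"grip": 0.5,"xyz": [0,0,0.7],"twist": 0},
    {"grip": 0.5,"xyz": [0,0,0.5],"twist": 0},
    {"grip": 0.5,"xyz": [0,0,0.16],"twist": 0},
    {"grip": 0.5,"xyz": [0,0,0],"twist": 0},
    {"grip": 0.5,"xyz": [0,0,0],"twist": 0}
  ]
}}

```text
time: 13.42
tcp_pos: [0.5402, -0.3262, 0.0653]
tcp_rot: [3.132, 0.239, 0.0]
ft_force: [0.1, -0.5, -1.3]
finger_gap: 0.0617
finger_force: 30.0
```

```bash
python3 - <<'E'
from h import *
go(.4978,-.3322,.064,-81.3)
p,d=read_camera('side');cv2.imwrite('pics/s3.png',cv2.resize(p[150:340,220:420],None,fx=3,fy=3))
E
```

```text
t 13.42 pos [ 0.5402 -0.3262  0.0653] yang -81.28 j6 0.69 gap 0.0617 F [ 0.1 -0.5 -1.3] ff 30.0
twist units 0.0002 then shift units [-1.711 -0.017  0.054]
```

View pics/s3.png

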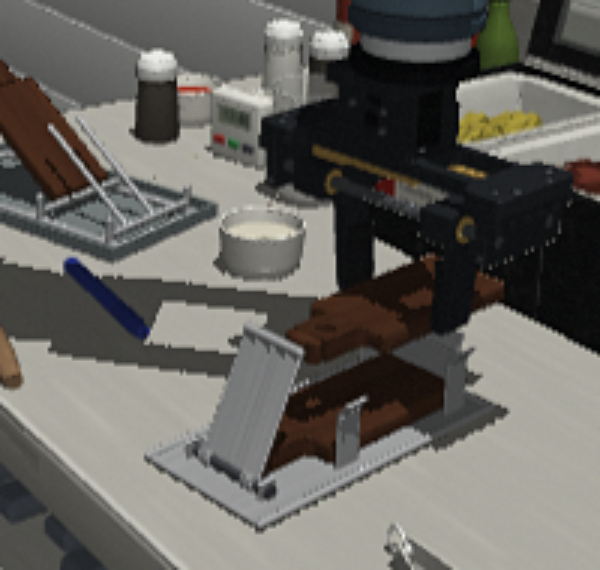

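The handle end (300,345) is inside the gate's top edge (270,340). I'll pull back against the gate.

>>> {"api": "apply_moves", "payload": {
  "plan": [
    {"grip": 0.5,"xyz": [-0.3,0,0],"twist": 0},
    {"grip": 0.5,"xyz": [-0.35,0,0],"twist": 0},
    {"grip": 0.5,"xyz": [-0.35,0,0],"twist": 0},
    {"grip": 0.5,"xyz": [-0.35,0,0],"twist": 0},
    {"grip": 0.5,"xyz": [-0.25,0,0],"twist": 0},
    {"grip": 0.5,"xyz": [-0.11,0,0],"twist": 0},
    {"grip": 0.5,"xyz": [0,0,0],"twist": 0},
    {"grip": 0.5,"xyz": [0,0,0],"twist": 0}
  ]
}}

```text
time: 14.13
tcp_pos: [0.4978, -0.333, 0.0655]
tcp_rot: [3.132, 0.238, 0.001]
ft_force: [1.9, 0.7, -1.0]
finger_gap: 0.0618
finger_force: 30.0
```

```bash
cat >> h.py <<'E'
def rel(S=(.5053,-.3311),ang=8.7):
    p,d,W=cloud('wrist');s=sense();S=np.array(S)
    t=np.radians(ang);M=np.array([[np.cos(t),-np.sin(t)],[np.sin(t),np.cos(t)]])
    print('TCP in S frame',((np.array(s['tcp_pos'])[:2]-S)@M).round(4))
    P=W.reshape(-1,3);P=P[np.isfinite(P).all(1)];L=(P[:,:2]-S)@M;z=P[:,2]
    K=(z>.034)&(z<.05)&(abs(L[:,1])<.05)&(L[:,0]>.035)&(L[:,0]<.085)
    b=L[K&(abs(L[:,1])<.025)&(L[:,0]>.055)];print('backstop top x',len(b),np.percentile(b[:,0],[3,50,97]).round(4) if len(b) else'')
    for sg in(1,-1):
        g=L[K&(sg*L[:,1]>.03)&(L[:,0]<.056)]
        if len(g):print('guide',sg,len(g),np.percentile(g,[3,97],axis=0).round(4).tolist())
    for r in masks('wrist','board_0')[:3]:
        if r['region'].sum()<300:continue
        Q,c,n=fitboard(W,r['region']);l=(Q[:,:2]-S)@M
        f=l[(l[:,0]>.01)&(l[:,0]<.05)]
        if len(f)<20:continue
        a=[np.mean(np.percentile(l[abs(l[:,0]-k)<.006][:,1],[2,98])) for k in(.015,.045)]
        print('board z',c[2].round(4),'n',n.round(3),'end x',np.percentile(l[:,0],99.5).round(4),'y',np.percentile(f[:,1],[2,98]).round(4),'ymid at 15,45:',np.round(a,4))
    return p
E
python3 - <<'E'
from h import *
go(.4978,-.3322,.024,-81.3)
p=rel();cv2.imwrite('pics/w5.png',p)
E
```

```text
t 14.13 pos [ 0.4978 -0.333   0.0655] yang -81.33 j6 0.63 gap 0.0618 F [ 1.9  0.7 -1. ] ff 30.0
twist units -0.0003 then shift units [ 0.002 -0.031  1.661]
TCP in S frame [-0.0075 -0.0007]
backstop top x 1419 [0.0584 0.0624 0.0659]
guide 1 453 [[0.0394, 0.0328], [0.0556, 0.0405]]
guide -1 450 [[0.0391, -0.0424], [0.0558, -0.0346]]Traceback (most recent call last):
  File "<stdin>", line 3, in <module>
  File "h.py", line 67, in rel
    a=[np.mean(np.percentile(l[abs(l[:,0]-k)<.006][:,1],[2,98])) for k in(.015,.045)]
               ~~~~~~~~~~~~~^^^^^^^^^^^^^^^^^^^^^^^^^^^^^^^^^^^
    return _quantile_unchecked(
        a, q, axis, out, overwrite_input, method, keepdims, weights)
    return _ureduce(a,
                    func=_quantile_ureduce_func,
    ...<5 lines>...
                    overwrite_input=overwrite_input,
                    method=method)
    r = func(a, **kwargs)
    result = _quantile(arr,
                       quantiles=q,
    ...<2 lines>...
                       out=out,
                       weights=wgt)
    slices_having_nans = np.isnan(arr[-1, ...])
                                  ~~~^^^^^^^^^
IndexError: index -1 is out of bounds for axis 0 with size 0
```

>>> {"api": "apply_moves", "payload": {
  "plan": [
    {"grip": 0.5,"xyz": [0,0,0.25],"twist": 0},
    {"grip": 0.5,"xyz": [0,0,0.3],"twist": 0},
    {"grip": 0.5,"xyz": [0,0,0.3],"twist": 0},
    {"grip": 0.5,"xyz": [0,0,0.3],"twist": 0},
    {"grip": 0.5,"xyz": [0,0,0.25],"twist": 0},
    {"grip": 0.5,"xyz": [0,0,0.15],"twist": 0},
    {"grip": 0.5,"xyz": [0,0,0],"twist": 0}
  ]
}}

```text
time: 14.82
tcp_pos: [0.4974, -0.3322, 0.0251]
tcp_rot: [-3.131, -0.238, 0.001]
ft_force: [4.2, 1.3, -0.1]
finger_gap: 0.0617
finger_force: 30.0
```

```bash
sed -i 's/ a=\[np.mean.*/ a=[np.mean(np.percentile(l[abs(l[:,0]-k)<.006][:,1],[2,98])) for k in(.02,.045) if (abs(l[:,0]-k)<.006).sum()>20]/' h.py
python3 - <<'E'
from h import *
go(.4978,-.3322,.023,-81.3)
p=rel();cv2.imwrite('pics/w5.png',p)
E
```

```text
t 14.82 pos [ 0.4974 -0.3322  0.0251] yang -81.3 j6 0.63 gap 0.0617 F [ 4.2  1.3 -0.1] ff 30.0
twist units -0.0 then shift units [0.014 0.004 0.084]
TCP in S frame [-0.0078  0.    ]
backstop top x 2342 [0.0583 0.0624 0.0657]
guide 1 1183 [[0.0391, 0.0326], [0.0555, 0.0403]]
guide -1 1213 [[0.0389, -0.0421], [0.0556, -0.0344]]
board z 0.0348 n [ 0.002 -0.004  1.   ] end x 0.0554 y [-0.0293  0.0284] ymid at 15,45: [-0.0005 -0.0004]
```

>>> {"api": "apply_moves", "payload": {
  "plan": [
    {"grip": 0.5,"xyz": [0.07,0,0],"twist": 0},
    {"grip": 0.5,"xyz": [0,0,0.05],"twist": 0},
    {"grip": 0.5,"xyz": [0,0,0.05],"twist": 0},
    {"grip": 0.5,"xyz": [0,0,0],"twist": 0},
    {"grip": 0.5,"xyz": [0,0,0],"twist": 0}
  ]
}}

```text
time: 15.33
tcp_pos: [0.4994, -0.3325, 0.024]
tcp_rot: [3.132, 0.238, -0.0]
ft_force: [3.1, 1.4, -1.5]
finger_gap: 0.0617
finger_force: 30.0
```

```bash
python3 - <<'E'
from h import *
go(.4978,-.3322,.023,-81.3)
rel()
E
```

```text
t 15.33 pos [ 0.4994 -0.3325  0.024 ] yang -81.29 j6 0.63 gap 0.0617 F [ 3.1  1.4 -1.5] ff 30.0
twist units 0.0001 then shift units [-0.063 -0.02   0.039]
TCP in S frame [-0.006  -0.0005]
backstop top x 2301 [0.0583 0.0625 0.0657]
guide 1 1181 [[0.0391, 0.0326], [0.0556, 0.0403]]
guide -1 1209 [[0.0389, -0.042], [0.0556, -0.0344]]
board z 0.0338 n [-0.001 -0.003  1.   ] end x 0.0561 y [-0.0299  0.0277] ymid at 15,45: [-0.0012 -0.001 ]
```

>>> {"api": "apply_moves", "payload": {
  "plan": [
    {"grip": 0.5,"xyz": [0,-0.02,0.04],"twist": 0},
    {"grip": 0.5,"xyz": [0,0,0.04],"twist": 0},
    {"grip": 0.5,"xyz": [0,0,0],"twist": 0},
    {"grip": 0.5,"xyz": [0,0,0],"twist": 0}
  ]
}}

```text
time: 15.77
tcp_pos: [0.4995, -0.3325, 0.0231]
tcp_rot: [3.132, 0.238, 0.0]
ft_force: [-1.2, 2.5, 7.3]
finger_gap: 0.0616
finger_force: 30.0
```

```bash
python3 - <<'E'
from h import *
go(.4978,-.3322,.023,-81.3)
rel()
E
```

```text
t 15.77 pos [ 0.4995 -0.3325  0.0231] yang -81.29 j6 0.63 gap 0.0616 F [-1.2  2.5  7.3] ff 30.0
twist units 0.0001 then shift units [-0.065 -0.021  0.005]
TCP in S frame [-0.006  -0.0005]
backstop top x 2427 [0.058  0.0624 0.0658]
guide 1 1200 [[0.0391, 0.0326], [0.0555, 0.0404]]
guide -1 1219 [[0.0388, -0.042], [0.0556, -0.0344]]
board z 0.0329 n [-0.    -0.003  1.   ] end x 0.0559 y [-0.0299  0.0277] ymid at 15,45: [-0.0014 -0.001 ]
```

>>> {"api": "apply_moves", "payload": {
  "plan": [
    {"grip": 0.8,"xyz": [0,0,0],"twist": 0},
    {"grip": 0.8,"xyz": [0,0,0],"twist": 0},
    {"grip": 0.8,"xyz": [0,0,0],"twist": 0},
    {"grip": 0.8,"xyz": [0,0,-0.2],"twist": 0},
    {"grip": 0.8,"xyz": [0,0,-0.4],"twist": 0},
    {"grip": 0.8,"xyz": [0,0,-0.8],"twist": 0},
    {"grip": 0.8,"xyz": [0,0,-1],"twist": 0},
    {"grip": 0.8,"xyz": [0,0,-1],"twist": 0},
    {"grip": 0.8,"xyz": [0,0,-1],"twist": 0},
    {"grip": 0.8,"xyz": [0,0,-1],"twist": 0},
    {"grip": 1,"xyz": [0,0,-0.6],"twist": 0},
    {"grip": 1,"xyz": [0,0,0],"twist": 0}
  ]
}}

```text
time: 16.87
tcp_pos: [0.5013, -0.3338, 0.1773]
tcp_rot: [3.126, 0.238, 0.008]
ft_force: [0.1, -1.0, 0.6]
finger_gap: 0.082
finger_force: 0.0
```

```bash
python3 - <<'E'
from h import *
boards('wrist');rel()
# rear board: top-face mid from earlier wrist measures
hi=np.array([(.5267+.4687)/2,(.1895+.171)/2,.1165]);lo=np.array([(.5637+.5057)/2,(.0731+.0546)/2,.022])
u=(hi-lo)/np.linalg.norm(hi-lo);n=np.array([.185,-.583,.791]);mid=(hi+lo)/2-7e-3*n;print('u',u,'mid',mid,'com',mid+.0*u)
go(mid[0],mid[1],.2,16.9)
E
```

```text
wrist 0 0.78 8260 tilt 0.2 n [ 0.001 -0.004  1.   ] [0.1558 0.0616] [[0.5668, -0.3537, 0.0327], [0.5571, -0.2929, 0.033], [0.4032, -0.3175, 0.033], [0.413, -0.3783, 0.0327]]
TCP in S frame [-0.0063  0.0005]
backstop top x 533 [0.0586 0.0622 0.0655]
guide 1 233 [[0.0392, 0.0327], [0.0556, 0.0405]]
guide -1 239 [[0.0388, -0.0423], [0.0555, -0.0345]]
board z 0.0329 n [ 0.    -0.002  1.   ] end x 0.0564 y [-0.0303  0.028 ] ymid at 15,45: [-0.0015 -0.001 ]
u [-0.23959284  0.75374611  0.61193306] mid [0.514905 0.126131 0.063713] com [0.514905 0.126131 0.063713]
t 17.07 pos [ 0.4987 -0.3313  0.1706] yang -81.3 j6 0.63 gap 0.088 F [-0.4  0.1 -1.2] ff 0.0
twist units -1.0911 then shift units [17.321  5.939 -1.149]
```

>>> {"api": "apply_moves", "payload": {
  "plan": [
    {"grip": 1,"xyz": [0,0,0],"twist": -0.0779},
    {"grip": 1,"xyz": [0,0,0],"twist": -0.0779},
    {"grip": 1,"xyz": [0,0,0],"twist": -0.0779},
    {"grip": 1,"xyz": [0,0,0],"twist": -0.0779},
    {"grip": 1,"xyz": [0,0,0],"twist": -0.0779},
    {"grip": 1,"xyz": [0,0,0],"twist": -0.0779},
    {"grip": 1,"xyz": [0,0,0],"twist": -0.0779},
    {"grip": 1,"xyz": [0,0,0],"twist": -0.0779},
    {"grip": 1,"xyz": [0,0,0],"twist": -0.0779},
    {"grip": 1,"xyz": [0,0,0],"twist": -0.0779},
    {"grip": 1,"xyz": [0,0,0],"twist": -0.0779},
    {"grip": 1,"xyz": [0,0,0],"twist": -0.0779}
  ]
}}

```text
time: 18.07
tcp_pos: [0.4985, -0.3312, 0.1698]
tcp_rot: [-2.156, -2.28, -0.0]
ft_force: [0.1, -0.5, 0.4]
finger_gap: 0.0882
finger_force: 0.0
```

>>> {"api": "apply_moves", "payload": {
  "plan": [
    {"grip": 1,"xyz": [0,0,0],"twist": -0.0779},
    {"grip": 1,"xyz": [0,0,0],"twist": -0.0779},
    {"grip": 1,"xyz": [0.7,0.3,0],"twist": 0},
    {"grip": 1,"xyz": [0.95,0.33,0],"twist": 0},
    {"grip": 1,"xyz": [0.95,0.33,0],"twist": 0},
    {"grip": 1,"xyz": [0.95,0.33,0],"twist": 0},
    {"grip": 1,"xyz": [0.95,0.33,0],"twist": 0},
    {"grip": 1,"xyz": [0.95,0.33,0],"twist": 0},
    {"grip": 1,"xyz": [0.95,0.33,0],"twist": 0},
    {"grip": 1,"xyz": [0.95,0.33,0],"twist": 0},
    {"grip": 1,"xyz": [0.95,0.33,0],"twist": 0},
    {"grip": 1,"xyz": [0.95,0.33,0],"twist": 0}
  ]
}}

```text
time: 19.07
tcp_pos: [0.5094, -0.0854, 0.1702]
tcp_rot: [-1.87, -2.52, 0.001]
ft_force: [0.6, -0.3, 0.0]
finger_gap: 0.088
finger_force: 0.0
```

```bash
python3 - <<'E'
from h import *
go(.5177,.1175,.14,16.9)
boards('wrist')
E
```

```text
t 19.07 pos [ 0.5094 -0.0854  0.1702] yang 16.85 j6 -0.69 gap 0.088 F [ 0.6 -0.3  0. ] ff 0.0
twist units -0.0006 then shift units [7.665 2.678 1.217]
wrist 0 0.86 4604 tilt 1.6 n [-0.007  0.027  1.   ] [0.1509 0.062 ] [[0.5673, -0.3502, 0.0334], [0.5568, -0.2891, 0.0317], [0.4081, -0.3147, 0.0313], [0.4185, -0.3758, 0.033]]
wrist 1 0.77 2309 tilt 38.9 n [ 0.182 -0.601  0.778] [0.0619 0.0292] [[0.5633, 0.0719, 0.021], [0.5569, 0.0937, 0.0393], [0.4975, 0.0761, 0.0395], [0.504, 0.0543, 0.0212]]
```

>>> {"api": "apply_moves", "payload": {
  "plan": [
    {"grip": 1,"xyz": [0.95,0.33,0],"twist": 0},
    {"grip": 1,"xyz": [0.95,0.33,0],"twist": 0},
    {"grip": 1,"xyz": [0.95,0.33,0],"twist": 0},
    {"grip": 1,"xyz": [0.95,0.33,0],"twist": 0},
    {"grip": 1,"xyz": [0.95,0.33,0],"twist": 0},
    {"grip": 1,"xyz": [0.95,0.33,0],"twist": 0},
    {"grip": 1,"xyz": [0.8,0.33,0.3],"twist": 0},
    {"grip": 1,"xyz": [0.4,0.15,0.6],"twist": 0},
    {"grip": 1,"xyz": [0,0,0.6],"twist": 0},
    {"grip": 1,"xyz": [0,0,0.4],"twist": 0},
    {"grip": 1,"xyz": [0,0,0],"twist": 0},
    {"grip": 1,"xyz": [0,0,0],"twist": 0}
  ]
}}

```text
time: 20.17
tcp_pos: [0.5188, 0.0953, 0.1234]
tcp_rot: [-1.872, -2.521, 0.003]
ft_force: [0.1, -0.0, 1.6]
finger_gap: 0.0879
finger_force: 0.0
```

```bash
python3 - <<'E'
from h import *
go(.5177,.1175,.0525,16.9)
boards('wrist')
E
```

```text
t 20.17 pos [0.5188 0.0953 0.1234] yang 16.81 j6 -0.34 gap 0.0879 F [ 0.1 -0.   1.6] ff 0.0
twist units -0.001 then shift units [0.861 0.225 2.837]
wrist 0 0.88 12566 tilt 37.5 n [ 0.18  -0.582  0.793] [0.061  0.1534] [[0.5631, 0.0736, 0.0231], [0.527, 0.1898, 0.1166], [0.4687, 0.1717, 0.1165], [0.5049, 0.0556, 0.0231]]
```

>>> {"api": "apply_moves", "payload": {
  "plan": [
    {"grip": 1,"xyz": [0.45,0.12,0],"twist": 0},
    {"grip": 1,"xyz": [0.41,0.1,0.2],"twist": 0},
    {"grip": 1,"xyz": [0,0,0.6],"twist": 0},
    {"grip": 1,"xyz": [0,0,0.7],"twist": 0},
    {"grip": 1,"xyz": [0,0,0.7],"twist": 0},
    {"grip": 1,"xyz": [0,0,0.5],"twist": 0},
    {"grip": 1,"xyz": [0,0,0.15],"twist": 0},
    {"grip": 1,"xyz": [0,0,0],"twist": 0},
    {"grip": 0.5,"xyz": [0,0,0],"twist": 0},
    {"grip": 0.5,"xyz": [0,0,0],"twist": 0},
    {"grip": 0.5,"xyz": [0,0,0],"twist": 0},
    {"grip": 0.5,"xyz": [0,0,0],"twist": 0}
  ]
}}

```text
time: 21.27
tcp_pos: [0.5191, 0.1182, 0.0541]
tcp_rot: [1.871, 2.522, 0.002]
ft_force: [0.7, -0.4, -0.1]
finger_gap: 0.0632
finger_force: 0.0
```

>>> {"api": "apply_moves", "payload": {
  "plan": [
    {"grip": 0.5,"xyz": [0,0,0],"twist": 0},
    {"grip": 0.5,"xyz": [0,0,0],"twist": 0}
  ]
}}

```text
time: 21.43
tcp_pos: [0.5191, 0.1182, 0.054]
tcp_rot: [1.871, 2.522, 0.001]
ft_force: [-0.5, -0.0, 4.1]
finger_gap: 0.0615
finger_force: 30.0
```

```bash
python3 - <<'E'
from h import *
go(.5177,.1175,.0525,16.9)
E
```

```text
t 21.43 pos [0.5191 0.1182 0.054 ] yang 16.85 j6 -0.29 gap 0.0615 F [-0.5 -0.   4.1] ff 30.0
twist units -0.0005 then shift units [-0.01 -0.06  0.06]
```

>>> {"api": "apply_moves", "payload": {
  "plan": [
    {"grip": 0.5,"xyz": [0.2,0,-0.17],"twist": 0},
    {"grip": 0.5,"xyz": [0.35,0,-0.29],"twist": 0},
    {"grip": 0.5,"xyz": [0.35,0,-0.29],"twist": 0},
    {"grip": 0.5,"xyz": [0.35,0,-0.29],"twist": 0},
    {"grip": 0.5,"xyz": [0.35,0,-0.29],"twist": 0},
    {"grip": 0.5,"xyz": [0.3,0,-0.25],"twist": 0},
    {"grip": 0.5,"xyz": [0,0,-0.5],"twist": 0},
    {"grip": 0.5,"xyz": [0,0,-0.8],"twist": 0},
    {"grip": 0.5,"xyz": [0,0,-0.9],"twist": 0},
    {"grip": 0.5,"xyz": [0,0,-0.9],"twist": 0},
    {"grip": 0.5,"xyz": [0,0,-0.6],"twist": 0},
    {"grip": 0.5,"xyz": [0,0,0],"twist": 0}
  ]
}}

```text
time: 22.43
tcp_pos: [0.5066, 0.1646, 0.1894]
tcp_rot: [1.868, 2.52, 0.007]
ft_force: [1.1, -0.6, -1.7]
finger_gap: 0.0615
finger_force: 30.0
```

```bash
python3 - <<'E'
from h import *
go(.512,-.215,.17,98.7)
boards('wrist')
E
```

```text
t 22.43 pos [0.5066 0.1646 0.1894] yang 16.9 j6 -0.2 gap 0.0615 F [ 1.1 -0.6 -1.7] ff 30.0
twist units -0.9089 then shift units [  2.09  -15.043   0.764]
wrist 0 0.96 19037 tilt 37.2 n [ 0.184 -0.575  0.797] [0.0606 0.1534] [[0.552, 0.1207, 0.159], [0.5141, 0.2369, 0.2516], [0.4564, 0.2182, 0.2514], [0.4943, 0.102, 0.1588]]
```

>>> {"api": "apply_moves", "payload": {
  "plan": [
    {"grip": 0.5,"xyz": [0,0,0],"twist": -0.0757},
    {"grip": 0.5,"xyz": [0,0,0],"twist": -0.0757},
    {"grip": 0.5,"xyz": [0,0,0],"twist": -0.0757},
    {"grip": 0.5,"xyz": [0,0,0],"twist": -0.0757},
    {"grip": 0.5,"xyz": [0,0,0],"twist": -0.0757},
    {"grip": 0.5,"xyz": [0,0,0],"twist": -0.0757},
    {"grip": 0.5,"xyz": [0,0,0],"twist": -0.0757},
    {"grip": 0.5,"xyz": [0,0,0],"twist": -0.0757},
    {"grip": 0.5,"xyz": [0,0,0],"twist": -0.0757},
    {"grip": 0.5,"xyz": [0,0,0],"twist": -0.0757},
    {"grip": 0.5,"xyz": [0,0,0],"twist": -0.0757},
    {"grip": 0.5,"xyz": [0,0,0],"twist": -0.0757}
  ]
}}

```text
time: 23.53
tcp_pos: [0.5033, 0.1637, 0.1831]
tcp_rot: [0.245, -3.128, -0.0]
ft_force: [-1.2, 0.2, -1.4]
finger_gap: 0.0612
finger_force: 30.0
```

>>> {"api": "apply_moves", "payload": {
  "plan": [
    {"grip": 0.5,"xyz": [0.1,-0.6,0],"twist": 0},
    {"grip": 0.5,"xyz": [0.12,-0.9,0],"twist": 0},
    {"grip": 0.5,"xyz": [0.12,-0.9,0],"twist": 0},
    {"grip": 0.5,"xyz": [0.12,-0.9,0],"twist": 0},
    {"grip": 0.5,"xyz": [0.12,-0.9,0],"twist": 0},
    {"grip": 0.5,"xyz": [0.12,-0.9,0],"twist": 0},
    {"grip": 0.5,"xyz": [0.12,-0.9,0],"twist": 0},
    {"grip": 0.5,"xyz": [0.12,-0.9,0],"twist": 0},
    {"grip": 0.5,"xyz": [0.12,-0.9,0],"twist": 0},
    {"grip": 0.5,"xyz": [0.12,-0.9,0],"twist": 0},
    {"grip": 0.5,"xyz": [0.12,-0.9,0],"twist": 0},
    {"grip": 0.5,"xyz": [0.12,-0.9,0],"twist": 0}
  ]
}}

```text
time: 24.53
tcp_pos: [0.5077, -0.1016, 0.1832]
tcp_rot: [0.236, -3.13, -0.003]
ft_force: [-0.1, -0.5, -0.7]
finger_gap: 0.0614
finger_force: 30.0
```

>>> {"api": "apply_moves", "payload": {
  "plan": [
    {"grip": 0.5,"xyz": [0.12,-0.9,0],"twist": 0},
    {"grip": 0.5,"xyz": [0.12,-0.9,0],"twist": 0},
    {"grip": 0.5,"xyz": [0.12,-0.9,0],"twist": 0},
    {"grip": 0.5,"xyz": [0.12,-0.9,0],"twist": 0},
    {"grip": 0.5,"xyz": [0.12,-0.7,0.3],"twist": 0},
    {"grip": 0.5,"xyz": [0,-0.1,0.6],"twist": 0},
    {"grip": 0.5,"xyz": [0,0,0.6],"twist": 0},
    {"grip": 0.5,"xyz": [0,0,0.6],"twist": 0},
    {"grip": 0.5,"xyz": [0,0,0.6],"twist": 0},
    {"grip": 0.5,"xyz": [0,0,0.4],"twist": 0},
    {"grip": 0.5,"xyz": [0,0,0],"twist": 0}
  ]
}}

```text
time: 25.45
tcp_pos: [0.5082, -0.2105, 0.1039]
tcp_rot: [0.235, -3.127, -0.007]
ft_force: [-1.3, -0.4, -1.2]
finger_gap: 0.0616
finger_force: 30.0
```

```bash
python3 - <<'E'
from h import *
go(.512,-.215,.005,98.7)
E
```

```text
t 25.45 pos [ 0.5082 -0.2105  0.1039] yang 98.61 j6 -2.33 gap 0.0616 F [-1.3 -0.4 -1.2] ff 30.0
twist units -0.001 then shift units [-0.143 -0.218  3.953]
```

>>> {"api": "apply_moves", "payload": {
  "plan": [
    {"grip": 0.5,"xyz": [-0.1,-0.2,0.5],"twist": 0},
    {"grip": 0.5,"xyz": [0,0,0.7],"twist": 0},
    {"grip": 0.5,"xyz": [0,0,0.6],"twist": 0},
    {"grip": 0.5,"xyz": [0,0,0.3],"twist": 0},
    {"grip": 0.5,"xyz": [0,0,0.25],"twist": 0},
    {"grip": 0.5,"xyz": [0,0,0.25],"twist": 0},
    {"grip": 0.5,"xyz": [0,0,0.25],"twist": 0},
    {"grip": 0.5,"xyz": [0,0,0.25],"twist": 0},
    {"grip": 0.5,"xyz": [0,0,0.25],"twist": 0},
    {"grip": 0.5,"xyz": [0,0,0.25],"twist": 0},
    {"grip": 0.5,"xyz": [0,0,0.2],"twist": 0},
    {"grip": 0.5,"xyz": [0,0,0],"twist": 0}
  ]
}}

```text
time: 26.45
tcp_pos: [0.5139, -0.217, 0.0122]
tcp_rot: [-0.235, 3.132, -0.0]
ft_force: [-0.5, -0.7, 2.3]
finger_gap: 0.0615
finger_force: 30.0
```

```bash
python3 - <<'E'
from h import *
go(.512,-.215,.004,98.7)
boards('wrist')
E
```

```text
t 26.45 pos [ 0.5139 -0.217   0.0122] yang 98.59 j6 -2.33 gap 0.0615 F [-0.5 -0.7  2.3] ff 30.0
twist units -0.0012 then shift units [0.063 0.089 0.326]
wrist 0 0.92 21289 tilt 1.7 n [-0.021  0.02   1.   ] [0.1314 0.0489] [[0.5436, -0.3429, 0.0341], [0.5365, -0.2945, 0.033], [0.4066, -0.3135, 0.0306], [0.4136, -0.3619, 0.0317]]
wrist 1 0.87 24691 tilt 8.8 n [0.151 0.022 0.988] [0.1547 0.062 ] [[0.5839, -0.238, 0.0139], [0.5752, -0.1766, 0.0139], [0.4239, -0.198, 0.0375], [0.4325, -0.2594, 0.0375]]
wrist 2 0.56 4244 tilt 66.5 n [ 0.306 -0.865  0.399] [0.1405 0.0185] [[0.5365, -0.2948, 0.0051], [0.5337, -0.2879, 0.0221], [0.4016, -0.3357, 0.0197], [0.4044, -0.3426, 0.0027]]
```

>>> {"api": "apply_moves", "payload": {
  "plan": [
    {"grip": 0.5,"xyz": [0,0,0.15],"twist": 0},
    {"grip": 0.5,"xyz": [0,0,0.15],"twist": 0},
    {"grip": 0.5,"xyz": [0,0,0.05],"twist": 0},
    {"grip": 0.5,"xyz": [0,0,0],"twist": 0},
    {"grip": 0.8,"xyz": [0,0,0],"twist": 0},
    {"grip": 0.8,"xyz": [0,0,0],"twist": 0},
    {"grip": 0.8,"xyz": [0,0,0],"twist": 0},
    {"grip": 0.5,"xyz": [0,0,0],"twist": 0},
    {"grip": 0.5,"xyz": [0,0,0],"twist": 0},
    {"grip": 0.5,"xyz": [0,0,0],"twist": 0},
    {"grip": 0.5,"xyz": [0,0,0],"twist": 0},
    {"grip": 0.5,"xyz": [0,0,0],"twist": 0}
  ]
}}

```text
time: 27.55
tcp_pos: [0.5137, -0.2167, 0.0039]
tcp_rot: [0.236, -3.133, -0.0]
ft_force: [-0.3, 0.2, -1.0]
finger_gap: 0.0615
finger_force: 30.0
```

```bash
python3 - <<'E'
from h import *
go(.512,-.215,.004,98.7)
boards('wrist')
E
```

```text
t 27.55 pos [ 0.5137 -0.2167  0.0039] yang 98.61 j6 -2.33 gap 0.0615 F [-0.3  0.2 -1. ] ff 30.0
twist units -0.001 then shift units [ 0.056  0.078 -0.004]
wrist 0 0.91 16986 tilt 3.6 n [-0.013  0.062  0.998] [0.1042 0.041 ] [[0.5324, -0.3397, 0.0343], [0.5362, -0.299, 0.0318], [0.4325, -0.2892, 0.0299], [0.4286, -0.33, 0.0324]]
wrist 1 0.86 25030 tilt 0.0 n [-0.001  0.     1.   ] [0.1542 0.0612] [[0.5841, -0.2365, 0.0139], [0.5749, -0.1761, 0.0139], [0.4225, -0.1994, 0.0138], [0.4317, -0.2599, 0.0138]]
```

>>> {"api": "apply_moves", "payload": {
  "plan": [
    {"grip": 0.5,"xyz": [0,0,-0.3],"twist": 0},
    {"grip": 0.5,"xyz": [0,0,-0.7],"twist": 0},
    {"grip": 0.5,"xyz": [0,0,-0.9],"twist": 0},
    {"grip": 0.5,"xyz": [0,0,-0.9],"twist": 0},
    {"grip": 0.5,"xyz": [0,0,-0.9],"twist": 0},
    {"grip": 0.5,"xyz": [0,0,-0.9],"twist": 0},
    {"grip": 0.5,"xyz": [0,0,-0.4],"twist": 0},
    {"grip": 0.5,"xyz": [0,0,0],"twist": 0},
    {"grip": 0.5,"xyz": [0,0,0],"twist": 0}
  ]
}}

```text
time: 28.4
tcp_pos: [0.5138, -0.2169, 0.1291]
tcp_rot: [-0.236, 3.132, -0.001]
ft_force: [-0.7, -0.2, -1.6]
finger_gap: 0.0616
finger_force: 30.0
```

```bash
python3 - <<'E'
from h import *
go(.5359,-.3274,.128,98.7)
boards('wrist')
E
```

```text
t 28.4 pos [ 0.5138 -0.2169  0.1291] yang 98.61 j6 -2.33 gap 0.0616 F [-0.7 -0.2 -1.6] ff 30.0
twist units -0.001 then shift units [-0.205 -4.504  0.045]
wrist 0 0.85 870 tilt 1.5 n [ 0.012 -0.024  1.   ] [0.0243 0.1374] [[0.4189, -0.3556, 0.0131], [0.5431, -0.2967, 0.0131], [0.5327, -0.2748, 0.0137], [0.4085, -0.3336, 0.0137]]
wrist 1 0.79 25400 tilt 0.1 n [-0.001  0.001  1.   ] [0.1544 0.0621] [[0.584, -0.238, 0.1391], [0.5749, -0.1765, 0.1391], [0.4222, -0.1991, 0.1389], [0.4314, -0.2606, 0.139]]
wrist 2 0.64 12852 tilt 0.8 n [-0.005  0.013  1.   ] [0.1477 0.0609] [[0.5657, -0.3514, 0.0333], [0.556, -0.2912, 0.0324], [0.4101, -0.3148, 0.032], [0.4198, -0.3749, 0.0328]]
```

>>> {"api": "apply_moves", "payload": {
  "plan": [
    {"grip": 0.5,"xyz": [-0.02,-0.4,0],"twist": 0},
    {"grip": 0.5,"xyz": [-0.03,-0.7,0],"twist": 0},
    {"grip": 0.5,"xyz": [-0.03,-0.8,0],"twist": 0},
    {"grip": 0.5,"xyz": [-0.03,-0.8,0],"twist": 0},
    {"grip": 0.5,"xyz": [-0.03,-0.8,0],"twist": 0},
    {"grip": 0.5,"xyz": [-0.03,-0.7,0],"twist": 0},
    {"grip": 0.5,"xyz": [-0.03,-0.3,0],"twist": 0},
    {"grip": 0.5,"xyz": [0,0,0],"twist": 0},
    {"grip": 0.5,"xyz": [0,0,0.4],"twist": 0},
    {"grip": 0.5,"xyz": [0,0,0.6],"twist": 0},
    {"grip": 0.5,"xyz": [0,0,0.3],"twist": 0},
    {"grip": 0.5,"xyz": [0,0,0],"twist": 0}
  ]
}}

```text
time: 29.5
tcp_pos: [0.5339, -0.3249, 0.0933]
tcp_rot: [0.237, -3.129, -0.007]
ft_force: [-0.5, 0.1, -1.2]
finger_gap: 0.0613
finger_force: 30.0
```

```bash
python3 - <<'E'
from h import *
go(.5359,-.3274,.064,98.7)
p,d,W=cloud('wrist')
t=np.radians(8.7);M=np.array([[np.cos(t),-np.sin(t)],[np.sin(t),np.cos(t)]]);P=W.reshape(-1,3);P=P[np.isfinite(P).all(1)];L=(P[:,:2]-[.5054,-.332])@M;L[:,0]+=.02
k=(P[:,2]>.072)&(P[:,2]<.084)&(L[:,0]<-.03)&(abs(L[:,1])<.03);print('gate edge',k.sum(),np.percentile(L[k],[3,97],axis=0).round(4) if k.any() else '')
for r in masks('wrist','board_0')[:2]:
    Q,c,n=fitboard(W,r['region']);l=(Q[:,:2]-[.5054,-.332])@M;l[:,0]+=.02;print(c[2].round(4),n.round(3),np.percentile(l,[.5,99.5],axis=0).round(4))
E
```

```text
t 29.5 pos [ 0.5339 -0.3249  0.0933] yang 98.66 j6 -2.46 gap 0.0613 F [-0.5  0.1 -1.2] ff 30.0
twist units -0.0004 then shift units [-0.068 -0.117  1.17 ]
gate edge 283 [[-0.0645 -0.0215]
 [-0.0584  0.0231]]
0.0328 [0.002 0.005 1.   ] [[-0.0647 -0.0294]
 [ 0.0148  0.031 ]]
0.1033 [ 0.003 -0.003  1.   ] [[-0.0379 -0.027 ]
 [ 0.113   0.0327]]
```

>>> {"api": "apply_moves", "payload": {
  "plan": [
    {"grip": 0.5,"xyz": [0,0,0.4],"twist": 0},
    {"grip": 0.5,"xyz": [0,0,0.4],"twist": 0},
    {"grip": 0.5,"xyz": [0,0,0.25],"twist": 0},
    {"grip": 0.5,"xyz": [0,0,0],"twist": 0},
    {"grip": 0.5,"xyz": [0,0,0],"twist": 0}
  ]
}}

```text
time: 30.02
tcp_pos: [0.5351, -0.3269, 0.0694]
tcp_rot: [0.236, -3.132, -0.002]
ft_force: [0.3, -0.0, -1.8]
finger_gap: 0.0617
finger_force: 30.0
```

```bash
python3 - <<'E'
from h import *
go(.4949,-.3336,.064,98.7)
E
```

```text
t 30.02 pos [ 0.5351 -0.3269  0.0694] yang 98.61 j6 -2.46 gap 0.0617 F [ 0.3 -0.  -1.8] ff 30.0
twist units -0.001 then shift units [ 1.63  -0.02   0.216]
```

>>> {"api": "apply_moves", "payload": {
  "plan": [
    {"grip": 0.5,"xyz": [0,0,0.25],"twist": 0},
    {"grip": 0.5,"xyz": [0,0,0],"twist": 0},
    {"grip": 0.5,"xyz": [0.3,0,0],"twist": 0},
    {"grip": 0.5,"xyz": [0.35,0,0],"twist": 0},
    {"grip": 0.5,"xyz": [0.35,0,0],"twist": 0},
    {"grip": 0.5,"xyz": [0.35,0,0],"twist": 0},
    {"grip": 0.5,"xyz": [0.2,0,0],"twist": 0},
    {"grip": 0.5,"xyz": [0.08,0,0],"twist": 0},
    {"grip": 0.5,"xyz": [0,0,0],"twist": 0},
    {"grip": 0.5,"xyz": [0,0,0],"twist": 0}
  ]
}}

```text
time: 30.85
tcp_pos: [0.4955, -0.3336, 0.0643]
tcp_rot: [-0.235, 3.132, -0.001]
ft_force: [1.6, 0.6, -0.5]
finger_gap: 0.0617
finger_force: 30.0
```

```bash
python3 - <<'E'
from h import *
go(.4949,-.3336,.038,98.7)
p,d=read_camera('side');cv2.imwrite('pics/s4.png',cv2.resize(p[150:340,220:420],None,fx=3,fy=3))
E
```

```text
t 30.85 pos [ 0.4955 -0.3336  0.0643] yang 98.59 j6 -2.51 gap 0.0617 F [ 1.6  0.6 -0.5] ff 30.0
twist units -0.0012 then shift units [0.024 0.006 1.054]
```

View pics/s4.png

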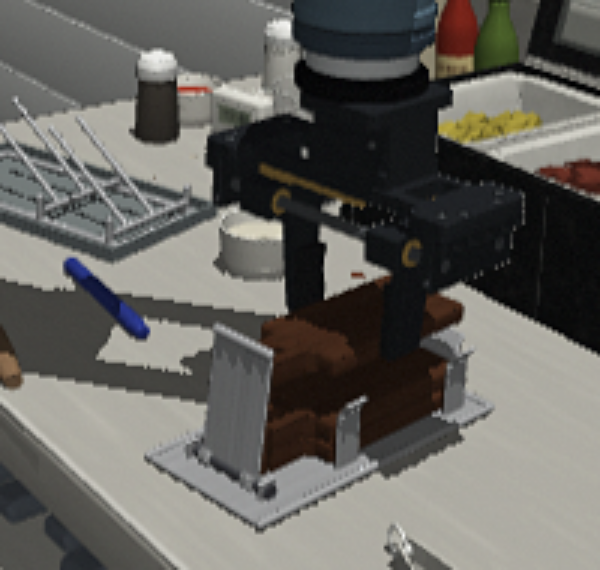

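The gate (240,400) is held out by the handle, with the board level above the pile. Lowering.

>>> {"api": "apply_moves", "payload": {
  "plan": [
    {"grip": 0.5,"xyz": [0,0,0.2],"twist": 0},
    {"grip": 0.5,"xyz": [0,0,0.25],"twist": 0},
    {"grip": 0.5,"xyz": [0,0,0.25],"twist": 0},
    {"grip": 0.5,"xyz": [0,0,0.2],"twist": 0},
    {"grip": 0.5,"xyz": [0,0,0.1],"twist": 0},
    {"grip": 0.5,"xyz": [0,0,0],"twist": 0},
    {"grip": 0.5,"xyz": [0,0,0],"twist": 0}
  ]
}}

```text
time: 31.48
tcp_pos: [0.4951, -0.3329, 0.0384]
tcp_rot: [0.236, -3.132, -0.002]
ft_force: [2.0, 1.9, -2.9]
finger_gap: 0.0616
finger_force: 30.0
```

```bash
cat >> h.py <<'E'
def pile():
    S=np.array([.5054,-.332]);p,d,W=cloud('wrist');t=np.radians(8.7);M=np.array([[np.cos(t),-np.sin(t)],[np.sin(t),np.cos(t)]])
    for r in masks('wrist','board_0')[:3]:
        if r['region'].sum()<300:continue
        Q,c,n=fitboard(W,r['region']);l=(Q[:,:2]-S)@M;l[:,0]+=.02
        q=cv2.minAreaRect(Q[:,:2].astype(np.float32))
        print('z',c[2].round(4),n.round(3),'xy range',np.percentile(l,[.5,99.5],axis=0).round(4).tolist(),'rect',np.round(q[1],4),round(q[2],2))
    return p
E
python3 - <<'E'
from h import *
go(.4964,-.3334,.0365,98.7)
pile()
E
```

```text
t 31.48 pos [ 0.4951 -0.3329  0.0384] yang 98.6 j6 -2.51 gap 0.0616 F [ 2.   1.9 -2.9] ff 30.0
twist units -0.0011 then shift units [-0.05  -0.026  0.075]
z 0.016 [ 0.042 -0.009  0.999] xy range [[-0.0528, -0.0286], [-0.0365, 0.0283]] rect [0.0169 0.0577] 8.65
z 0.0482 [-0.008 -0.002  1.   ] xy range [[-0.0668, -0.0289], [0.0728, 0.0305]] rect [0.1433 0.0612] 8.41
```

>>> {"api": "apply_moves", "payload": {
  "plan": [
    {"grip": 0.5,"xyz": [-0.05,0,0],"twist": 0},
    {"grip": 0.5,"xyz": [0,0,0.04],"twist": 0},
    {"grip": 0.5,"xyz": [0,0,0.04],"twist": 0},
    {"grip": 0.5,"xyz": [0,0,0],"twist": 0},
    {"grip": 0.5,"xyz": [0,0,0],"twist": 0}
  ]
}}

```text
time: 32.0
tcp_pos: [0.4963, -0.3334, 0.037]
tcp_rot: [0.236, -3.132, 0.0]
ft_force: [0.8, 1.2, -0.7]
finger_gap: 0.0621
finger_force: 30.0
```

```bash
python3 - <<'E'
from h import *
go(.4964,-.3334,.0365,98.7)
pile()
E
```

```text
t 32.0 pos [ 0.4963 -0.3334  0.037 ] yang 98.62 j6 -2.51 gap 0.0621 F [ 0.8  1.2 -0.7] ff 30.0
twist units -0.0009 then shift units [-0.004 -0.002  0.019]
z 0.0294 [-0.153 -0.024  0.988] xy range [[-0.0528, -0.0284], [-0.0361, 0.0295]] rect [0.0173 0.0586] 8.51
z 0.0158 [-0.122 -0.01   0.993] xy range [[-0.0515, -0.0285], [-0.0363, 0.029]] rect [0.0158 0.0582] 9.16
z 0.0469 [-0.001  0.002  1.   ] xy range [[-0.064, -0.0296], [0.0744, 0.0301]] rect [0.1451 0.0617] 8.37
```

Touching (top at 46.9 mm against 47 expected). A small press to confirm contact, then release and rise.

>>> {"api": "apply_moves", "payload": {
  "plan": [
    {"grip": 0.5,"xyz": [0,0,0.03],"twist": 0},
    {"grip": 0.5,"xyz": [0,0,0],"twist": 0},
    {"grip": 0.8,"xyz": [0,0,0],"twist": 0},
    {"grip": 0.8,"xyz": [0,0,0],"twist": 0},
    {"grip": 0.8,"xyz": [0,0,0],"twist": 0},
    {"grip": 0.8,"xyz": [0,0,-0.2],"twist": 0},
    {"grip": 0.8,"xyz": [0,0,-0.4],"twist": 0},
    {"grip": 0.8,"xyz": [0,0,-0.8],"twist": 0},
    {"grip": 0.8,"xyz": [0,0,-1],"twist": 0},
    {"grip": 0.8,"xyz": [0,0,-1],"twist": 0},
    {"grip": 0.8,"xyz": [0,0,-1],"twist": 0},
    {"grip": 0.8,"xyz": [0,0,-0.6],"twist": 0}
  ]
}}

```text
time: 33.1
tcp_pos: [0.4975, -0.3342, 0.1654]
tcp_rot: [-0.236, 3.13, -0.006]
ft_force: [0.8, -0.5, 0.5]
finger_gap: 0.0706
finger_force: 0.0
```

>>> {"api": "apply_moves", "payload": {
  "plan": [
    {"grip": 0.8,"xyz": [0,-0.7,-0.8],"twist": 0},
    {"grip": 0.8,"xyz": [0.3,0.7,-0.8],"twist": 0},
    {"grip": 0.8,"xyz": [0.9,0.9,-0.3],"twist": 0},
    {"grip": 0.8,"xyz": [0.9,0.9,0],"twist": 0},
    {"grip": 0.8,"xyz": [0.5,0.5,0],"twist": 0},
    {"grip": 0.8,"xyz": [0,0,0],"twist": 0},
    {"grip": 0.8,"xyz": [0,0,0],"twist": 0}
  ]
}}

```text
time: 33.68
tcp_pos: [0.4237, -0.2863, 0.21]
tcp_rot: [-0.235, 3.131, -0.003]
ft_force: [0.6, 0.1, 0.2]
finger_gap: 0.0701
finger_force: 0.0
```

```bash
python3 - <<'E'
from h import *
go(.4964,-.3334,.2,98.7)
pile()
boards('top')
p,d=read_camera('side');t=read_camera('top')[0]
cv2.imwrite('pics/f.png',np.hstack([cv2.resize(p[180:340,240:400],(400,400)),cv2.resize(t[170:300,330:460],(400,400))]))
E
```

```text
t 33.68 pos [ 0.4237 -0.2863  0.21  ] yang 98.6 j6 -2.55 gap 0.0701 F [0.6 0.1 0.2] ff 0.0
twist units -0.0011 then shift units [-2.587 -2.302  0.408]
z 0.0467 [-0.004  0.009  1.   ] xy range [[-0.0538, -0.0274], [0.0741, 0.031]] rect [0.1314 0.0603] 8.56
top 0 0.93 1546 tilt 0.2 n [-0.002  0.003  1.   ] [0.1347 0.0622] [[0.566, -0.3538, 0.0467], [0.5571, -0.2922, 0.0465], [0.4238, -0.3114, 0.0463], [0.4327, -0.373, 0.0465]]
```

View pics/f.png

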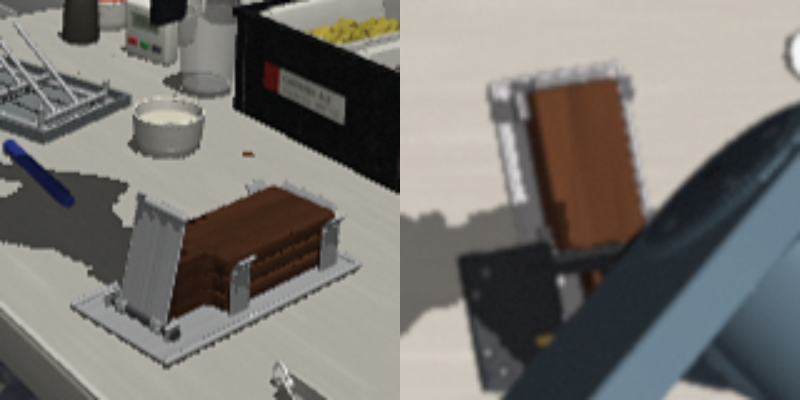

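The final picture shows three boards stacked square and level between the guides, with the gate resting against the handle ends and the robot clear. Handing in.

```bash
python3 -c "
from bench import *
print(finish_job())"
```

```text
the job is handed in; nothing more can be done
None
```

Both drainer boards are stacked flat on the one in the holder, handles at the gate end with the gate sprung back against the pile. I handed the job in at about 34 s of the 64 s limit; no verdict came back.

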